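# Lock the drying arm and hang up the rinsed baskets

## Robot

A 6-joint arm with a two-finger parallel gripper is mounted at the origin on the work surface; the furniture and walls round the work are solid. World frame = base frame: x ahead of the robot, y to its left, z up, the work surface at z = 0. Lengths are in m, angles in rad, forces in N, time in s.
With the tool pointing down it reaches from about 0.25 to 0.8 m from the base axis. Payload 8.5 kg.
Tool frame: the origin (TCP) lies at the very end of the fingers, on their centre line; the grasp point (between the pads) lies 19 mm behind it; z points along the fingers, y is the direction in which the jaws open and shut (so a half turn about z gives the same grasp; the last joint's range is limited). The gripper opens to 85 mm and grips with 20 to 120 N. Pads are 22 mm wide; open, the fingers measure 114 mm over their backs; the gripper's body (76 mm by 85 mm) begins 54 mm behind the grasp point. The pads swing forward as they close: fully open they stand 13 mm farther back than shut.
Start: joints at [-1.203, 0.238, -0.013, 1.319, 0, 1.571], TCP at [0.189, -0.49, 0.231] pointing down, gripper open.
Joint ranges: [-2.66, 2.66], [-1.03, 1.9], [-1.14, 1.46], [-1.82, 2.27], [-1.45, 1.34], [-3.14, 3.14]. Speed limits (rad/s): [2.22, 2.22, 2.79, 3.14, 3.14, 3.14].

## Interface

Orientations are given as a unit quaternion [w, x, y, z].
In Python, from station import ctrl gives the robot as it stands.
- The arm moves only by the shell command python3 -m inch 'ROWS' [OPENING] [FORCE]. ROWS is JSON, a list of rows, each a list of 6 numbers: the shift along the tool's x, y, z in mm, then the turn, a rotation vector about the tool's x, y, z in degrees. In form: [[x, y, z, wx, wy, wz], ...]. A call has 1 to 12 rows; each row is the pose to reach, as a shift and turn from the pose measured when the call began, along the tool's axes at that moment; what a row does not reach only later rows make up. A row lasts 1/8 s, in which the tool goes at most 62.5 mm and 10.7 degrees, less where a joint would pass 70% of its speed; a pose out of reach is approached as far as the arm can. A call with a gripper value outside its range is refused whole. OPENING is the finger opening in mm, from 0 to 85.4, set as the call begins (- or left out, the last holds). The fingers move at their own pace and stop on an object; FORCE is the grip in N (left out, the last holds). Time passes only in rows, so rows that repeat a pose let the fingers close. It gives the time, the measured TCP pose, the force and the opening at its end, in the units of the state.
- ctrl.sense(): the state, without advancing time (a new reading comes with each control period).
- ctrl.get_image(name): name is "scene" or "top" or "wrist"; returns a dict with "frame" (400x640x3 uint8, red, green, blue), "mtx" (3x3 intrinsics, pixels), "k1" (the pictures are not rectified: a ray, as slopes to the right and down, at radius r is drawn at 1 + k1 r^2 times it, then the intrinsics apply), "world_to_cam" (4x4, takes a point from world to camera coordinates). Camera axes: x right, y down, z forward; pixel columns grow to the right and rows downward; lengths in m; the calibration is good to about 2 mm. A picture is of the moment at which its call begins. There is no depth.
- ctrl.hand_in(): hands the job in, once; it reports no verdict.
Trained networks look in a picture, given as the dict that the camera call returned (one of the last four; its "shot" number tells which), for a name from the list of things; names that differ only in an ending like _2 or _b are one class to them, and where a whole thing is asked for, a point or a joint stands for the part that bears it (a point fixed in the world has none). Each returns a list of dicts, best first, with "conf" (0 to 1); they miss things now and then, are a little off and sometimes report something else, mostly with a low value. They report only what shows in the picture. A call takes as long as a camera call. They do not tell look-alikes from the thing itself.
- ctrl.spot_in(query, picture): "location" ([x, y, z] in m, in world coordinates, good to about 4 mm: the middle of the surface that is visible of it).
The state is a dict: "time": time; "q": joint angles; "qd": joint speeds; "joint_torque": joint torques, N m; "eef_pos": TCP position; "orientation": TCP orientation; "ft_force": force on the tool from outside, world axes, zero at the start; "wrist_torque": the same for the moment, N m; "finger_gap": finger opening in m.
Only numpy, scipy, OpenCV 4.12 (cv2) and the standard library are available. Lean on these libraries where they do the work, as an engineer would, in place of code of your own. Each camera call takes 0.05 s, during which the arm holds its last target.

## Task

The rinsed wire baskets have to drip dry over the tray of the drying stand: swing its arm round until the hole in the arm's lug lines up with the fixed index hole below it, then push the lock pin, which waits in its parking hole, through both holes until its collar sits down on the lug. Then hang every basket that stands on the bench by its handle, one to a hook, and leave them hanging still. Do not push the beaker aside or knock it over.

Things in the scene. Friction and masses are not known exactly. Their poses are not given: they have to be found in the camera images.
- drying_stand: Fixed drying stand: grey foot, upright steel post (25 mm thick) that carries the swing arm, white drip tray 100 x 348 mm with a 20 mm rim. Origin on the post's axis at bench height, z up. Its +y axis points from the post along the tray, as the locked arm does; its -x axis is where the locked arm's hooks point. Stand and arm rise no higher than 290 mm above the bench.
- pivot (a point): point on the post's axis, about which the arm turns, 225 mm above the bench, level with the tops of the two fixed grey lugs. Each lug is 10 mm thick, about 30 mm wide, with an upright 14 mm through hole 62 mm from this axis: the index hole straight out along the stand's -y, the parking hole 75 degrees round from it on the -x side.
- index_hole (a point): centre of the fixed index hole at its upper mouth, 225 mm above the bench; 14 mm wide, right through the 10 mm lug. Axes as the stand's.
- parking_hole (a point): centre of the parking hole at its upper mouth, 225 mm above the bench; the lock pin stands in it at the start, collar on the lug.
- drying_arm (a joint): angle of the swing arm about the post, rad: 0 where the hole in its lug is exactly over the index hole; positive when swung anticlockwise seen from above, its free end nearer the robot (starts at 0.35 to 0.62; range -0.25 to 0.85, no stop or catch at 0). Light friction, 0.12 N m: it stays where it is left, and can still be turned until the pin is in.
- lug_hole (a point): centre of the 14 mm through hole in the arm's steel lug, at the lug's top face, 237 mm above the bench; lug 10 mm thick, 2 mm above the fixed lugs, 62 mm from the pivot axis on the side away from the arm.
- swing_grip (a point): middle of the black upright round grip on top of the arm near its free end: 24 mm thick, from 17 mm below this point to 17 mm above it (270 mm above the bench), 385 mm from the pivot axis. The arm is a 16 mm square aluminium bar, its top 249 mm above the bench.
- hook_1 (a point): lowest point of the seat of the hook nearest the post, 75 mm along the arm, 233 mm above the bench, 55 mm out from the bar's middle line. The hook is a 10 mm round bar standing out sideways, with a V-shaped dip here. Axes: x inward to the bar, y along the arm away from the post, z up. Its upturned end, 24 mm outward, rises 29 mm above this point; inward it levels out 13 mm above it.
- hook_2 (a point): seat of the second hook, 161 mm along the arm; as hook_1.
- hook_3 (a point): seat of the third hook, 247 mm along the arm; as hook_1.
- hook_4 (a point): seat of the outermost hook, 333 mm along the arm; as hook_1.
- pin_grip (a point): middle of the black round knob of the loose lock pin, 24 mm thick, from 22 mm below this point to 18 mm above; z up along the pin. Under the knob a collar 26 mm across, underside 26 mm below this point, then a 12 mm steel shaft with a tapered 10 mm nose, tip 84 mm below this point. 70 g. Fully home: this point is 38 mm above index_hole; parked: 26 mm above parking_hole.
- lock_pin: the same lock pin; origin at the tip of its nose, z up along the pin, 102 mm long in all.
- beaker_mid (a point): middle of a loose plastic beaker, 70 mm wide and 81 mm tall, a bystander: leave it standing where it is.
- basket_1_grip (a point): midway between the two handle legs of a loose wire basket, 95 mm above its underside. Basket 72 x 72 x 55 mm, steel, 160 g, fixed handle over the mouth: upright strip legs (10 mm wide) at +y and -y, 58 mm over their outsides, 48 inside, from 55 to 115 mm up, joined by a 8 mm rod peaked in the middle: 134 mm to its top, 126 to its underside. Hung: 27 mm below the seat. May be absent.
- basket_1: basket 1; origin at the centre of its underside, z up, handle legs towards its +y and -y. Absent in some starts.
- basket_2_grip (a point): as basket_1_grip, an identical basket; absent in some starts.
- basket_2: basket 2; origin at the centre of its underside, z up, handle legs towards its +y and -y. Absent in some starts.
- basket_3_grip (a point): as basket_1_grip, an identical basket; absent in some starts.
- basket_3: basket 3; origin at the centre of its underside, z up, handle legs towards its +y and -y. Absent in some starts.
- basket_4_grip (a point): as basket_1_grip, an identical basket; absent in some starts.
- basket_4: basket 4; origin at the centre of its underside, z up, handle legs towards its +y and -y. Absent in some starts.
There are look-alikes about, which are no part of the job. Leave any blue look-alike of the lock_pin alone.

How it is judged:
On the way, in this order (a step that is already met when the one before it is completed fails the run):
1. the arm is turned until its hole is over the index hole (within 0.05 rad) (value of joint drying_arm between -0.05 and 0.05 rad), for 0.2 s.
2. the lock pin is through both holes with its collar down on the arm's lug (within 5 mm) (all of step 1 and horizontal distance between pin_grip and index_hole below 0.005 m and z of pin_grip in the frame of index_hole between 0.033 and 0.043 m and angle between pin_grip's own z axis and vertical below 0.1 rad), for 0.2 s.
3. every basket hangs by its handle from a hook (((x of basket_1_grip in the frame of hook_1 between -0.025 and 0.05 m and y of basket_1_grip in the frame of hook_1 between -0.025 and 0.025 m and z of basket_1_grip in the frame of hook_1 between -0.038 and -0.01 m) or (x of basket_1_grip in the frame of hook_2 between -0.025 and 0.05 m and y of basket_1_grip in the frame of hook_2 between -0.025 and 0.025 m and z of basket_1_grip in the frame of hook_2 between -0.038 and -0.01 m) or (x of basket_1_grip in the frame of hook_3 between -0.025 and 0.05 m and y of basket_1_grip in the frame of hook_3 between -0.025 and 0.025 m and z of basket_1_grip in the frame of hook_3 between -0.038 and -0.01 m) or (x of basket_1_grip in the frame of hook_4 between -0.025 and 0.05 m and y of basket_1_grip in the frame of hook_4 between -0.025 and 0.025 m and z of basket_1_grip in the frame of hook_4 between -0.038 and -0.01 m)) and angle between each of basket_1_grip, basket_2_grip, basket_3_grip, basket_4_grip's own z axis and vertical below 0.2 rad and ((x of basket_2_grip in the frame of hook_1 between -0.025 and 0.05 m and y of basket_2_grip in the frame of hook_1 between -0.025 and 0.025 m and z of basket_2_grip in the frame of hook_1 between -0.038 and -0.01 m) or (x of basket_2_grip in the frame of hook_2 between -0.025 and 0.05 m and y of basket_2_grip in the frame of hook_2 between -0.025 and 0.025 m and z of basket_2_grip in the frame of hook_2 between -0.038 and -0.01 m) or (x of basket_2_grip in the frame of hook_3 between -0.025 and 0.05 m and y of basket_2_grip in the frame of hook_3 between -0.025 and 0.025 m and z of basket_2_grip in the frame of hook_3 between -0.038 and -0.01 m) or (x of basket_2_grip in the frame of hook_4 between -0.025 and 0.05 m and y of basket_2_grip in the frame of hook_4 between -0.025 and 0.025 m and z of basket_2_grip in the frame of hook_4 between -0.038 and -0.01 m)) and ((x of basket_3_grip in the frame of hook_1 between -0.025 and 0.05 m and y of basket_3_grip in the frame of hook_1 between -0.025 and 0.025 m and z of basket_3_grip in the frame of hook_1 between -0.038 and -0.01 m) or (x of basket_3_grip in the frame of hook_2 between -0.025 and 0.05 m and y of basket_3_grip in the frame of hook_2 between -0.025 and 0.025 m and z of basket_3_grip in the frame of hook_2 between -0.038 and -0.01 m) or (x of basket_3_grip in the frame of hook_3 between -0.025 and 0.05 m and y of basket_3_grip in the frame of hook_3 between -0.025 and 0.025 m and z of basket_3_grip in the frame of hook_3 between -0.038 and -0.01 m) or (x of basket_3_grip in the frame of hook_4 between -0.025 and 0.05 m and y of basket_3_grip in the frame of hook_4 between -0.025 and 0.025 m and z of basket_3_grip in the frame of hook_4 between -0.038 and -0.01 m)) and ((x of basket_4_grip in the frame of hook_1 between -0.025 and 0.05 m and y of basket_4_grip in the frame of hook_1 between -0.025 and 0.025 m and z of basket_4_grip in the frame of hook_1 between -0.038 and -0.01 m) or (x of basket_4_grip in the frame of hook_2 between -0.025 and 0.05 m and y of basket_4_grip in the frame of hook_2 between -0.025 and 0.025 m and z of basket_4_grip in the frame of hook_2 between -0.038 and -0.01 m) or (x of basket_4_grip in the frame of hook_3 between -0.025 and 0.05 m and y of basket_4_grip in the frame of hook_3 between -0.025 and 0.025 m and z of basket_4_grip in the frame of hook_3 between -0.038 and -0.01 m) or (x of basket_4_grip in the frame of hook_4 between -0.025 and 0.05 m and y of basket_4_grip in the frame of hook_4 between -0.025 and 0.025 m and z of basket_4_grip in the frame of hook_4 between -0.038 and -0.01 m))), for 0.3 s.
At the end, for the whole second after the job is handed in: Arm at 0 within 0.05 rad; pin upright through both holes, its knob 33 to 43 mm above the index hole; every basket present hangs on a hook (grip point 10 to 38 mm below the seat, within 25 mm of the hook sideways, tilted less than 0.2 rad), all released and at rest (all of step 2 and all of step 3 and linear speed of each of basket_1, basket_2, basket_3, basket_4 below 0.05 m/s and linear speed of lock_pin below 0.02 m/s); the robot touches nothing.
It fails at once if the beaker is knocked over or pushed more than 40 mm aside (angle between beaker_mid's own z axis and vertical above 0.6 rad or distance of beaker_mid from where it was at the start of the episode above 0.04 m).
Of basket_1, basket_2, basket_3, basket_4 only 3 to 4 are there at a start; the rules pass over those that are not, and their reading is None.
At some moment in a run one of basket_1, basket_2, basket_3, basket_4 may be knocked a few centimetres aside while the robot is not near it.
It also fails if it takes over 210 s, if anything falls off the work surface, if the arm or the gripper's body presses on something with over 40 N, if the wrist force passes 120 N, or if a joint passes its speed limit or range.

## Working session

There is one attempt and no reset: what is moved stays moved. The work goes in short steps, Python scripts to look and compute and a shell command to move; the robot and the scene stay as the last step left them, time stands still between calls to the robot, and variables do not carry over. Pictures are saved under pics/ and viewed, and the job is handed in when it is done.

```bash
ls; mkdir -p pics; cat > h.py <<'E'
import numpy as np, cv2
from station import ctrl
from scipy.spatial.transform import Rotation as R
def save(im,name,box=None,s=1):
    f=im["frame"][:,:,::-1]
    if box: f=f[box[1]:box[3],box[0]:box[2]]
    if s!=1: f=cv2.resize(f,None,fx=s,fy=s,interpolation=cv2.INTER_CUBIC)
    cv2.imwrite("pics/"+name+".png",f)
def proj(im,P):
    P=np.atleast_2d(P).astype(float);T=np.array(im["world_to_cam"]);c=P@T[:3,:3].T+T[:3,3]
    u=c[:,:2]/c[:,2:];r2=(u**2).sum(1,keepdims=True);u=u*(1+im["k1"]*r2);K=np.array(im["mtx"])
    return u@K[:2,:2].T+K[:2,2]
def ray(im,px):
    K=np.array(im["mtx"]);d=np.linalg.solve(K[:2,:2],np.array(px,float)-K[:2,2]);u=d.copy()
    for _ in range(20): u=d/(1+im["k1"]*(u@u))
    T=np.array(im["world_to_cam"]);o=-T[:3,:3].T@T[:3,3];v=T[:3,:3].T@np.array([u[0],u[1],1])
    return o,v
def atz(im,px,z):
    o,v=ray(im,px);return o+v*(z-o[2])/v[2]
def tri(i1,p1,i2,p2):
    o1,v1=ray(i1,p1);o2,v2=ray(i2,p2)
    A=np.stack([v1,-v2],1);s=np.linalg.lstsq(A,o2-o1,rcond=None)[0]
    a=o1+s[0]*v1;b=o2+s[1]*v2
    return (a+b)/2,np.linalg.norm(a-b)
def Rt():
    s=ctrl.sense();q=s["orientation"];return R.from_quat([q[1],q[2],q[3],q[0]]),np.array(s["eef_pos"]),s
def move_to(p,yaw=None):
    """print shift (mm, tool axes) to world TCP p and turn rotvec so that tool points down w/ jaw axis(y) at world yaw (deg)"""
    r,e,s=Rt();sh=r.inv().apply(np.array(p)-e)*1000
    out=[None]
    if yaw is not None:
        best=None
        for k in (0,180):
            a=np.radians(yaw+k);y=np.array([np.cos(a),np.sin(a),0]);z=np.array([0,0,-1.]);x=np.cross(y,z)
            t=R.from_matrix(np.stack([x,y,z],1));rv=np.degrees((r.inv()*t).as_rotvec())
            out.append(rv.round(2))
    print("shift",sh.round(1),"turn",out[1:], "dist",np.linalg.norm(sh).round(1),"q6",round(s["q"][5],3))
E
python3 - <<'E'
from h import *
for n in ("scene","top","wrist"):
    im=ctrl.get_image(n);save(im,n+"0")
    T=np.array(im["world_to_cam"]);print(n,(-T[:3,:3].T@T[:3,3]).round(3),im["mtx"],im["k1"])
    for q in ["drying_stand","drying_arm","lock_pin","pin_grip","swing_grip","lug_hole","parking_hole","index_hole","beaker_mid","basket_1_grip","hook_1","pivot"]:
        try: print(q,[(np.round(d["location"],3).tolist(),round(d["conf"],2)) for d in ctrl.spot_in(q,im)])
        except Exception as e: print(q,e)
print(ctrl.sense())
E
```

```text
pics
scene [-0.21  -0.6    0.896] [[430.38719319   0.         317.74300361]
 [  0.         430.38719319 200.46002556]
 [  0.           0.           1.        ]] -0.12074627175342345
drying_stand [([0.582, -0.097, 0.009], 0.84), ([0.535, -0.285, 0.246], 0.54), ([0.493, 0.186, 0.055], 0.19)]
drying_arm [([0.542, -0.079, 0.245], 0.81)]
lock_pin [([0.162, -0.31, 0.089], 0.77), ([0.353, -0.026, 0.076], 0.74), ([0.535, -0.282, 0.246], 0.56)]
pin_grip [([0.532, -0.28, 0.246], 0.68), ([0.351, -0.03, 0.079], 0.64), ([0.162, -0.306, 0.087], 0.55)]
swing_grip [([0.546, -0.083, 0.247], 0.83)]
lug_hole [([0.54, -0.082, 0.248], 0.56)]
parking_hole [([0.577, -0.095, 0.006], 0.76)]
index_hole [([0.421, -0.208, 0.043], 0.69), ([0.579, -0.096, 0.011], 0.64)]
beaker_mid [([0.492, 0.188, 0.058], 0.64)]
basket_1_grip [([0.447, -0.063, 0.038], 0.97), ([0.536, -0.286, 0.243], 0.51), ([0.495, 0.183, 0.058], 0.19)]
hook_1 [([0.546, -0.084, 0.254], 0.82)]
pivot [([0.577, -0.097, 0.008], 0.67)]
top [ 0.386 -0.072  1.245] [[372.50765298   0.         315.8029754 ]
 [  0.         372.50765298 199.62870088]
 [  0.
[... 1284 characters left out ...]
e': 1.95, 'q': array([-1.20296801e+00,  2.38229360e-01, -1.35100764e-02,  1.31919471e+00,
        2.92798692e-05,  1.57080579e+00]), 'qd': array([ 6.18404450e-05,  1.31031006e-04,  3.22057450e-04, -2.81373631e-04,
       -1.54698271e-04, -2.84359297e-04]), 'joint_torque': array([ 9.17156685e-04, -5.38574052e+01,  3.46689892e+01,  3.17086131e-03,
        1.31476290e-04,  6.32984523e-06]), 'eef_pos': array([ 0.18877656, -0.48983694,  0.23125688]), 'orientation': array([-7.04243503e-05,  9.83136270e-01,  1.82874463e-01,  1.79066472e-06]), 'ft_force': array([ 0.7002796 , -0.77273293,  0.0770793 ]), 'wrist_torque': array([ 0.02845962, -0.00153156,  0.01767552]), 'finger_gap': 0.08528168206512993}
```

View pics/scene0.png

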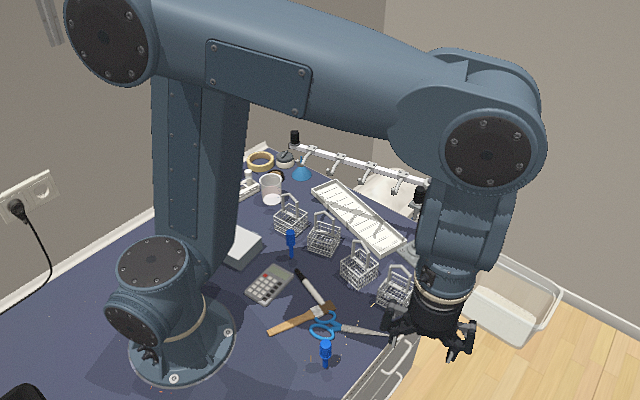

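View pics/top0.png

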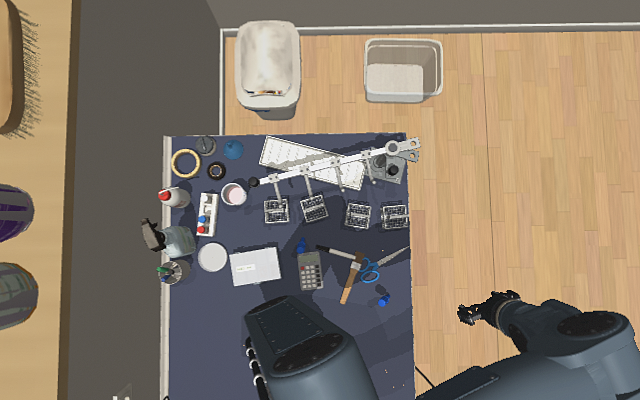

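View pics/wrist0.png

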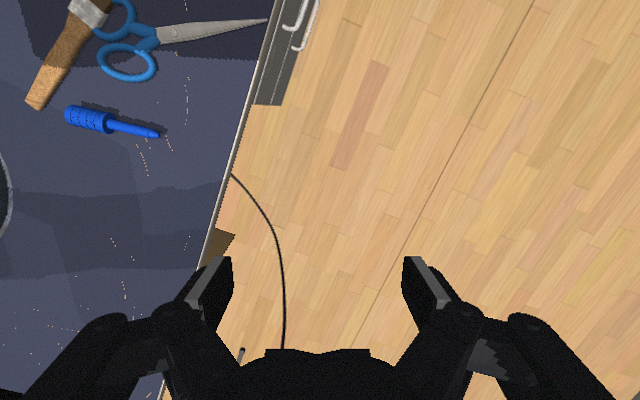

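The top view shows four wire baskets in a row, near (277,209), (314,206), (357,214) and (395,215). The swing arm's black grip is at (255,182) and the post at (393,150). A dark pin knob stands near (392,170), and two blue look-alikes lie at (301,245) and (383,299). I'll enlarge the stand.

```bash
python3 - <<'E'
from h import *
im=ctrl.get_image("top");save(im,"t1",(235,120,435,260),4)
im=ctrl.get_image("scene");save(im,"s1",(250,110,440,310),4)
save(im,"s1",(240,110,440,260),4)
E
```

```text
(no output)
```

View pics/t1.png

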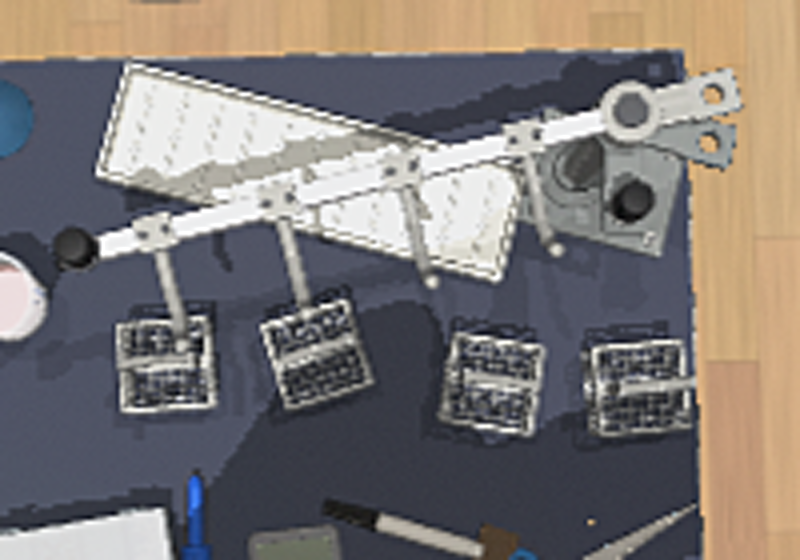

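View pics/s1.png

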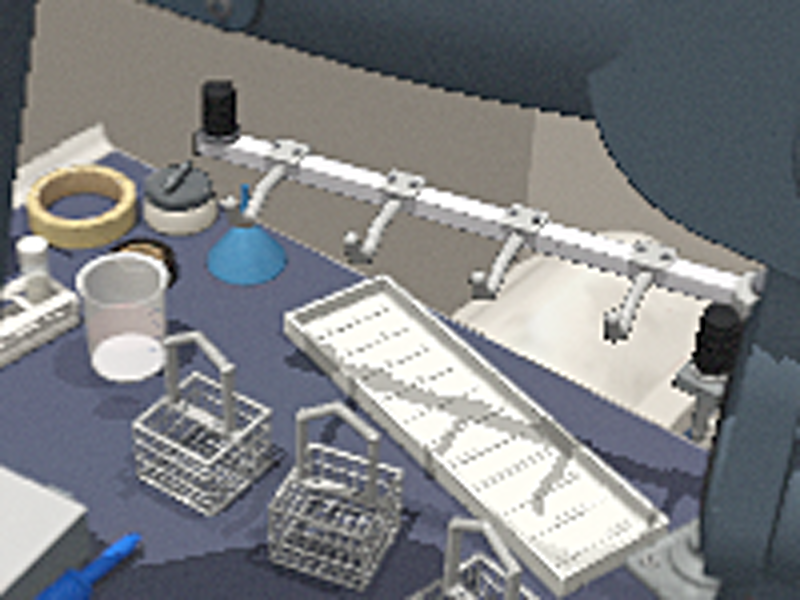

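```bash
python3 - <<'E'
from h import *
im=ctrl.get_image("top")
f=lambda x,y,z:atz(im,(235+x/4,120+y/4),z)
post=f(632,108,.26);idx=f(712,143,.225);lug=f(714,94,.237);knob=f(632,202,.266);grip=f(73,247,.262)
for n,v in dict(post=post,idx=idx,lug=lug,knob=knob,grip=grip).items(): print(n,v.round(4))
d=lambda a,b:np.linalg.norm((a-b)[:2])
print(d(post,idx),d(post,lug),d(post,knob),d(post,grip))
a=lambda v:np.degrees(np.arctan2(v[1],v[0]))
print("ang idx",a(idx-post),"lug",a(lug-post),"knob",a(knob-post),"grip",a(grip-post))
# tray corners crop at rim z .02.. 
for c in [(132,62),(98,178),(500,282),(522,200)]: print(f(*c,.02).round(3))
for q in ["pivot","index_hole","lug_hole","pin_grip"]:
  pass
E
```

```text
post [ 0.601  -0.2794  0.26  ]
idx [ 0.5831 -0.3414  0.225 ]
lug [ 0.6149 -0.3409  0.237 ]
knob [ 0.5365 -0.2761  0.266 ]
grip [0.5132 0.0955 0.262 ]
0.06454082454666882 0.06302761282386395 0.0646088945451835 0.38507402191841755
ang idx -106.0816006144932 lug -77.31577652718067 knob 177.02760697342237 grip 103.1811094151927
[0.7   0.087 0.02 ]
[0.602 0.116 0.02 ]
[ 0.509 -0.216  0.02 ]
[ 0.578 -0.236  0.02 ]
```

```bash
python3 - <<'E'
from h import *
move_to([.515,.0955,.40],13)
r,e,s=Rt();print(r.as_matrix().round(3))
E
```

```text
shift [ 514.9 -428.9 -168.7] turn [array([ -0.  ,  -0.  , -81.92]), array([-0.  ,  0.  , 98.08])] dist 691.0 q6 1.571
[[ 0.933  0.36  -0.   ]
 [ 0.36  -0.933  0.   ]
 [ 0.    -0.    -1.   ]]
```

```bash
python3 -m inch '[[0,0,-60,0,0,0],[0,0,-120,0,0,0],[30,-30,-168,0,0,-5],[75,-64,-168,0,0,-14],[120,-100,-168,0,0,-24],[165,-137,-168,0,0,-33],[210,-175,-168,0,0,-42],[255,-213,-168,0,0,-51],[300,-250,-168,0,0,-60],[345,-288,-168,0,0,-68],[390,-325,-168,0,0,-76],[435,-363,-168,0,0,-82]]'; python3 -m inch '[[0,0,0,0,0,0]]' 60
```

```text
time: 3.6
eef_pos: [0.4648, 0.0072, 0.3995]
orientation: [0.0, 0.62, 0.784, 0.0]
ft_force: [-1.0, -1.1, -0.2]
finger_gap: 0.0856
time: 3.72
eef_pos: [0.4661, 0.0103, 0.3987]
orientation: [-0.0, 0.618, 0.786, 0.0]
ft_force: [-0.2, -0.5, 0.3]
finger_gap: 0.0698
```

```bash
python3 - <<'E'
from h import *
move_to([.515,.0955,.40],13)
im=ctrl.get_image("wrist");save(im,"w1")
im=ctrl.get_image("top");save(im,"t2",(235,120,435,260),4)
E
```

```text
shift [71.2 67.7 -1.3] turn [array([-0.01, -0.03,  0.67]), array([ 5.0000e-02, -2.0000e-02, -1.7933e+02])] dist 98.2 q6 1.354
```

View pics/w1.png

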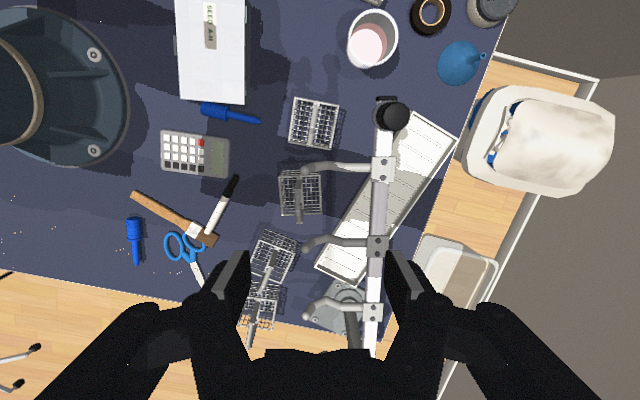

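The wrist view shows the grip at (392,113), with the hooks to its left and the baskets beyond them.

```bash
python3 - <<'E'
from h import *
im=ctrl.get_image("wrist")
print(atz(im,(394,117),.270), atz(im,(384,112),.236))
for q in ["swing_grip","basket_1_grip","basket_1","beaker_mid"]: print(q,[(np.round(d["location"],3).tolist(),round(d["conf"],2)) for d in ctrl.spot_in(q,im)])
E
```

```text
[0.51558521 0.09199443 0.27      ] [0.51294879 0.09522738 0.236     ]
swing_grip [([0.521, 0.007, 0.248], 0.94), ([0.57, -0.039, 0.023], 0.73)]
basket_1_grip [([0.452, -0.063, 0.055], 0.84), ([0.428, -0.306, 0.057], 0.25)]
basket_1 [([0.433, -0.191, 0.048], 0.96), ([0.451, -0.064, 0.055], 0.86), ([0.428, -0.306, 0.055], 0.68), ([0.448, 0.061, 0.055], 0.57)]
beaker_mid [([0.504, 0.206, 0.034], 0.81)]
```

```bash
python3 -m inch '[[40,35,0,0,0,0],[69,68,0,0,0,1],[69,68,50,0,0,1],[69,68,100,0,0,1],[69,68,130,0,0,1],[69,68,158,0,0,1],[69,68,158,0,0,1]]' 60; python3 - <<'E'
from h import *
im=ctrl.get_image("wrist");save(im,"w2")
im=ctrl.get_image("top");save(im,"t2",(235,120,435,260),4)
move_to([.514,.094,.24],13)
E
```

```text
time: 4.95
eef_pos: [0.5139, 0.0876, 0.2406]
orientation: [-0.0, 0.629, 0.778, -0.001]
ft_force: [-0.9, -0.1, 0.3]
finger_gap: 0.06
shift [ 6.  -0.1  3. ] turn [array([ 0.12,  0.03, -0.89]), array([ 4.0000e-02, -1.9000e-01,  1.7911e+02])] dist 6.7 q6 1.529
```

View pics/w2.png

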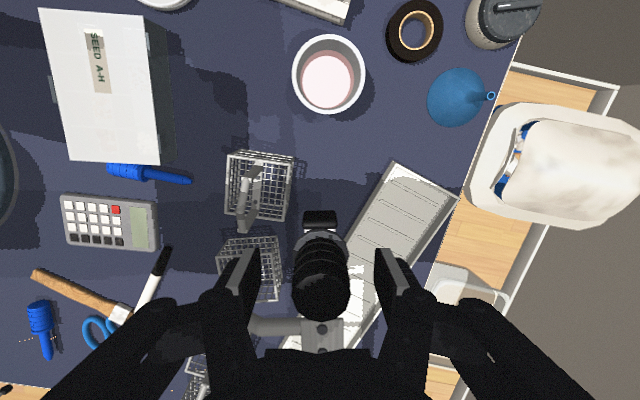

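View pics/t2.png

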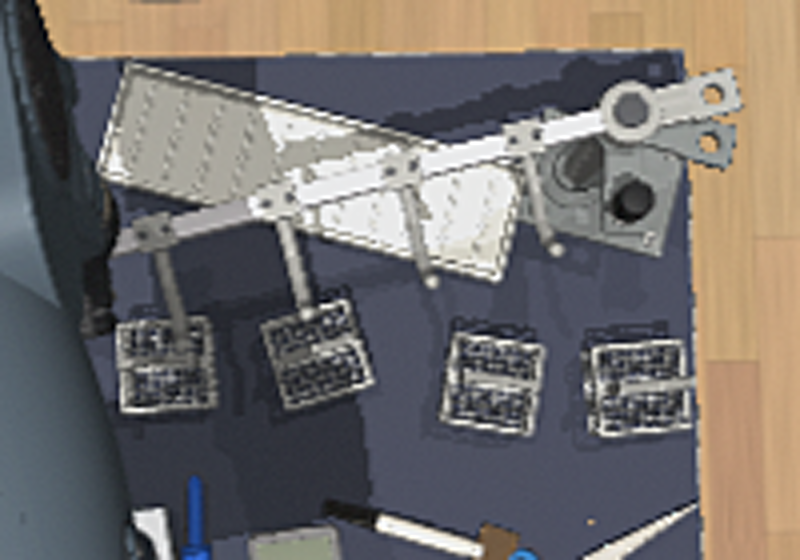

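The grip (320,275) sits centred between the open fingers. I'll advance 6 mm and close.

```bash
python3 -m inch '[[6,0,3,0,0,0],[6,0,3,0,0,0]]' ; python3 -m inch '[[0,0,0,0,0,0],[0,0,0,0,0,0],[0,0,0,0,0,0],[0,0,0,0,0,0]]' 15 25; python3 - <<'E'
from h import *
move_to([.514,.094,.24],13)
pv=np.array([.601,-.2794])
r,e,s=Rt()
d=e[:2]-pv;a0=np.degrees(np.arctan2(d[1],d[0]));L=np.linalg.norm(d);print(a0,L)
for a in np.arange(a0,70,-4.7):
    p=pv+L*np.array([np.cos(np.radians(a)),np.sin(np.radians(a))])
    sh=r.inv().apply(np.array([*p,e[2]])-e)*1000;print(round(a,1),sh.round(1),"turnz",round(a0-a,1))
E
```

```text
time: 5.3
eef_pos: [0.5144, 0.0944, 0.2408]
orientation: [0.001, 0.628, 0.778, 0.001]
ft_force: [-1.2, -0.3, -0.6]
finger_gap: 0.06
time: 5.8
eef_pos: [0.5146, 0.0945, 0.2412]
orientation: [0.001, 0.628, 0.778, 0.002]
ft_force: [0.3, 0.4, 5.3]
finger_gap: 0.0272
shift [-0.4 -0.7  1.2] turn [array([ 0.25,  0.02, -0.87]), array([ 3.0000e-02, -4.0000e-01,  1.7913e+02])] dist 1.4 q6 1.541
103.0128092526858 0.3837476238675569
103.0 [0. 0. 0.] turnz 0.0
98.3 [-0.8 31.5  0.1] turnz 4.7
93.6 [-4.2 62.7  0.3] turnz 9.4
88.9 [-10.1  93.7   0.4] turnz 14.1
84.2 [-18.6 124.    0.6] turnz 18.8
79.5 [-29.5 153.5   0.7] turnz 23.5
74.8 [-42.7 182.    0.8] turnz 28.2
70.1 [-58.3 209.4   0.9] turnz 32.9
```

```bash
python3 -m inch '[[0,16,0,0,0,2.3],[-1,31.5,0,0,0,4.7],[-2,47,0,0,0,7],[-4,63,0,0,0,9.4],[-7,78,0,0,0,11.7],[-10,94,0,0,0,14.1],[-14,109,0,0,0,16.4],[-18.5,124,0,0,0,18.8],[-24,139,0.5,0,0,21],[-29.5,153.5,0.5,0,0,23.5],[-36,168,0.5,0,0,26],[-42,180,0.5,0,0,28]]' 15; python3 -m inch '[[0,0,0,0,0,0],[0,0,0,0,0,0]]'; python3 - <<'E'
from h import *
im=ctrl.get_image("wrist");save(im,"w3")
im=ctrl.get_image("top");save(im,"t3",(365,130,425,175),12)
im=ctrl.get_image("scene");save(im,"s3",(240,110,480,260),3)
E
```

```text
time: 7.3
eef_pos: [0.7002, 0.0923, 0.2414]
orientation: [0.0, 0.798, 0.603, 0.003]
ft_force: [1.2, 4.1, 2.9]
finger_gap: 0.0274
time: 7.55
eef_pos: [0.7006, 0.0924, 0.2414]
orientation: [0.0, 0.798, 0.603, 0.003]
ft_force: [0.4, 0.6, 3.4]
finger_gap: 0.0268
```

View pics/w3.png

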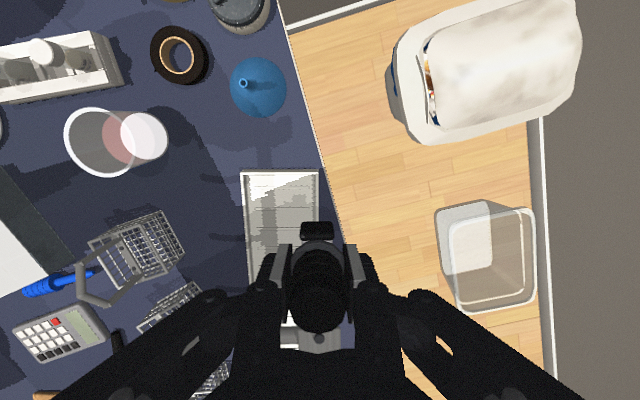

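View pics/t3.png

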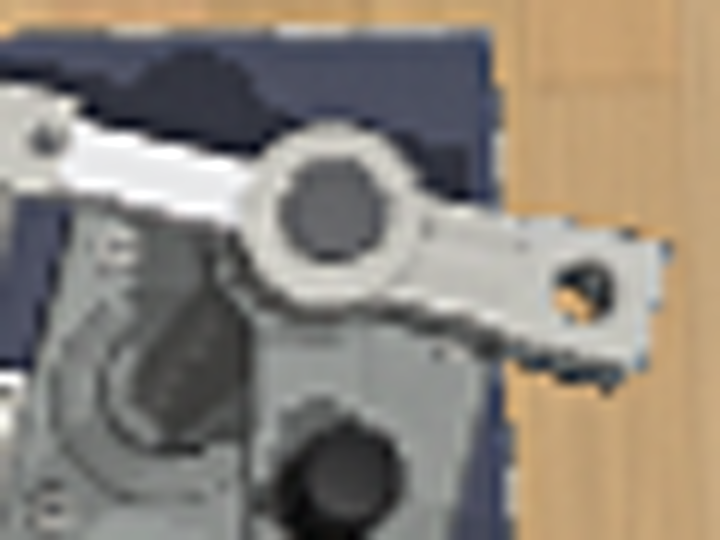

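The lug hole at crop (584,292) is almost over the index hole. Parallax says about 1° is left, so I'll nudge 6 mm more and look again.

```bash
python3 -m inch '[[-1,3,0,0,0,0.5],[-1.5,6,0,0,0,1],[-1.5,6,0,0,0,1],[-1.5,6,0,0,0,1]]' ; python3 - <<'E'
from h import *
im=ctrl.get_image("top");save(im,"t4",(365,130,425,175),12)
E
python3 -m inch '[[0,0,0,0,0,0],[0,0,0,0,0,0],[0,0,-50,0,0,0],[0,0,-110,0,0,0],[0,0,-160,0,0,0]]' 70;python3 - <<'E'
from h import *
# hover with wrist cam over lug: get camera offset in tool frame
r,e,s=Rt();im=ctrl.get_image("wrist");T=np.array(im["world_to_cam"]);c=-T[:3,:3].T@T[:3,3]
print(e,r.inv().apply(c-e), (r.inv().as_matrix()@T[:3,:3].T).round(3));save(im,"w4")
im=ctrl.get_image("top");save(im,"t5",(365,130,425,175),12)
E
```

```text
time: 8.2
eef_pos: [0.7061, 0.0908, 0.2414]
orientation: [-0.0, 0.803, 0.596, 0.004]
ft_force: [2.8, 5.8, 1.3]
finger_gap: 0.027
time: 8.88
eef_pos: [0.707, 0.0898, 0.3922]
orientation: [0.001, 0.803, 0.596, 0.005]
ft_force: [1.5, 0.4, 0.4]
finger_gap: 0.0702
[0.70696244 0.08979443 0.39219727] [ 7.87943640e-02 -3.50190047e-05 -1.43177493e-01] [[ 0.    -0.952 -0.307]
 [ 1.    -0.     0.   ]
 [-0.    -0.307  0.952]]
```

View pics/w4.png

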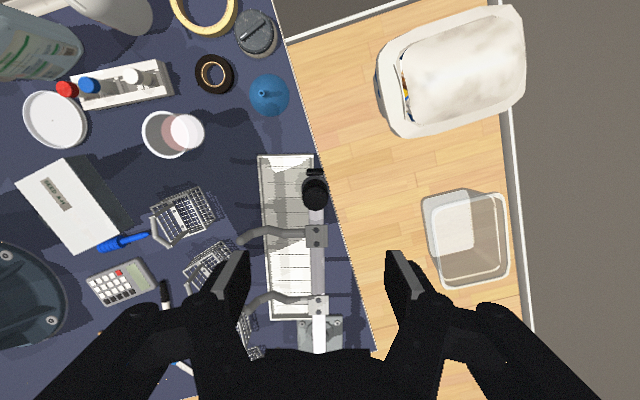

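View pics/t5.png

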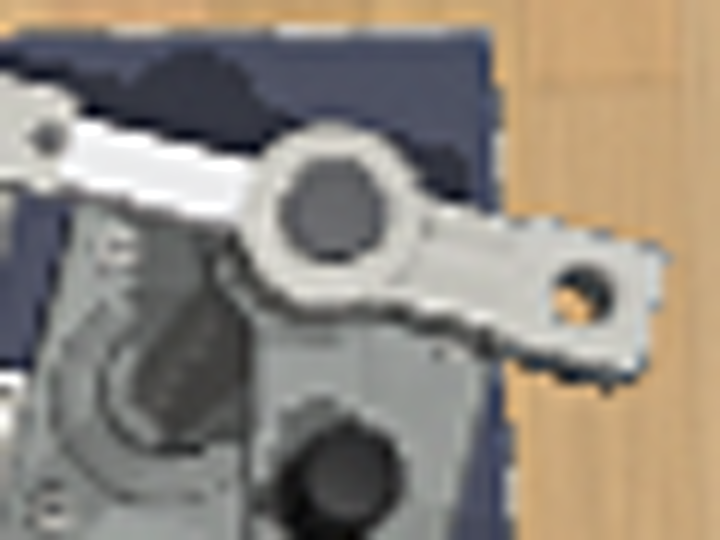

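```bash
python3 - <<'E'
from h import *
move_to([.540,-.285,.38],90)
move_to([.540,-.285,.38],73)
E
```

```text
shift [-408.   -52.9    9.1] turn [array([   1.04,    0.28, -106.87]), array([ 0.26, -0.96, 73.12])] dist 411.6 q6 1.99
shift [-408.   -52.9    9.1] turn [array([  1.02,   0.12, -89.87]), array([ 0.12, -1.02, 90.12])] dist 411.6 q6 1.99
```

```bash
python3 -m inch '[[-35,-5,8,0,0,-10],[-80,-10,8,0,0,-20],[-120,-15,8,0,0,-30],[-160,-20,8,0,0,-40],[-200,-25,8,0,0,-50],[-240,-30,8,0,0,-60],[-280,-35,8,0,0,-70],[-320,-41,8,0,0,-80],[-355,-46,8,0,0,-90],[-385,-50,8,0,0,-100],[-408,-53,8,0,0,-107],[-408,-53,8,0,0,-107]]';python3 - <<'E'
from h import *
im=ctrl.get_image("wrist");save(im,"w5")
move_to([.540,-.285,.38],90)
E
```

```text
time: 10.48
eef_pos: [0.5387, -0.2862, 0.3799]
orientation: [0.007, 0.0, 1.0, 0.003]
ft_force: [0.1, 0.5, 0.8]
finger_gap: 0.07
shift [-0.8  0.3  0.2] turn [array([ 0.38,  0.78, -0.07]), array([  1.23,  -0.6 , 179.93])] dist 0.9 q6 -0.492
```

View pics/w5.png

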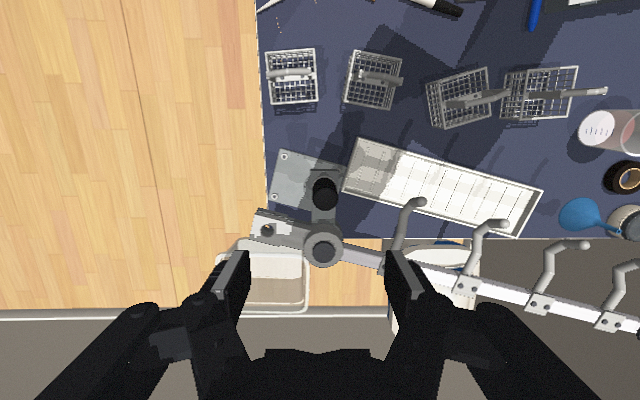

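The wrist view shows the black pin knob at (323,193), the lug hole at (267,231) and the post at (323,250). All four baskets are in the background. The black knob in the parking hole is the real lock pin; both blue ones lie on the bench.

```bash
python3 - <<'E'
from h import *
im=ctrl.get_image("wrist");save(im,"w6",(230,150,350,280),6)
E
```

```text
(no output)
```

View pics/w6.png

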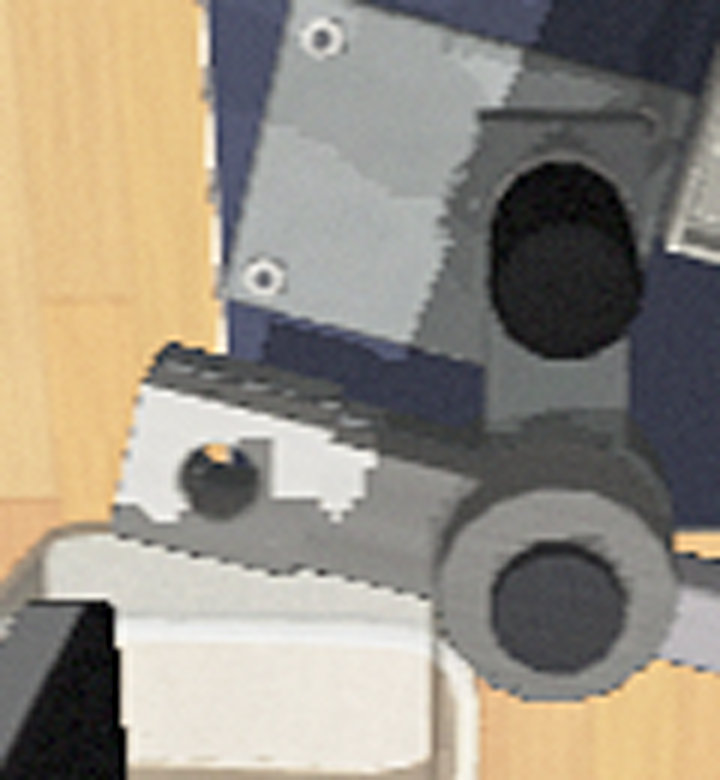

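```bash
python3 - <<'E'
from h import *
im=ctrl.get_image("wrist");top=ctrl.get_image("top")
k=atz(im,(324.5,197),.269);l=atz(im,(267,230.3),.237)
print("knob",k,"lug",l)
for z in (.25,.26,.27,.28,.29):print(z,atz(im,(323.3,251.2),z),atz(top,(365+333/12,130+208/12),z))
print("top lug",atz(top,(365+582/12,130+296/12),.237),"knob",atz(top,(365+355/12,130+475/12),.269))
print(tri(im,(323.3,251.2),top,(365+333/12,130+208/12)))
E
```

```text
knob [ 0.54034657 -0.27728342  0.269     ] lug [ 0.58779665 -0.33735299  0.237     ]
0.25 [ 0.60599253 -0.27747204  0.25      ] [ 0.60229693 -0.28082058  0.25      ]
0.26 [ 0.60059862 -0.27776561  0.26      ] [ 0.60012186 -0.27871948  0.26      ]
0.27 [ 0.59520471 -0.27805918  0.27      ] [ 0.5979468  -0.27661838  0.27      ]
0.28 [ 0.58981081 -0.27835275  0.28      ] [ 0.59577173 -0.27451727  0.28      ]
0.29 [ 0.5844169  -0.27864632  0.29      ] [ 0.59359666 -0.27241617  0.29      ]
top lug [ 0.58380049 -0.3397453   0.237     ] knob [ 0.53841002 -0.27971151  0.269     ]
(array([ 0.5994419 , -0.27801282,  0.2624546 ]), np.float64(0.00046066700949740097))
```

```bash
python3 - <<'E'
from h import *
move_to([.5393,-.2785,.29],90)
E
```

```text
shift [ 2.   5.2 90.7] turn [array([0.36, 0.83, 0.08]), array([  -1.31,    0.57, -179.92])] dist 90.9 q6 -0.492
```

```bash
python3 -m inch '[[1,3,45,0.4,0.8,0],[2,5,90,0.4,0.8,0],[2,5,90,0.4,0.8,0],[2,5,90,0.4,0.8,0]]' 52;python3 - <<'E'
from h import *
im=ctrl.get_image("wrist");save(im,"w7")
move_to([.5393,-.2785,.234],90)
E
```

```text
time: 11.18
eef_pos: [0.5402, -0.2786, 0.2928]
orientation: [0.001, -0.001, 1.0, -0.001]
ft_force: [-0.1, -0.1, 0.3]
finger_gap: 0.0524
shift [ 1.4  0.6 59.2] turn [array([-0.13,  0.22,  0.08]), array([  -0.35,   -0.21, -179.92])] dist 59.2 q6 -0.478
```

View pics/w7.png

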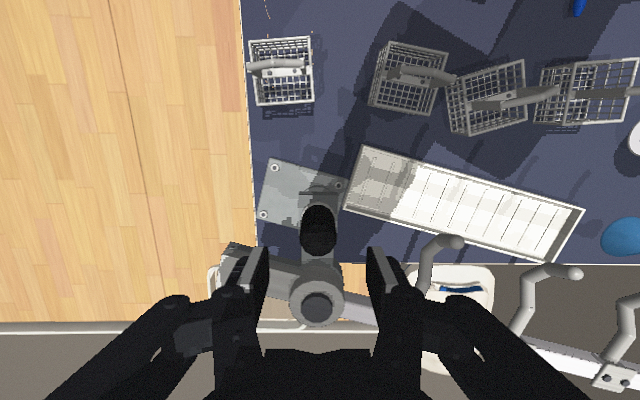

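```bash
python3 - <<'E'
from h import *
im=ctrl.get_image("wrist");print(atz(im,(318.2,237.5),.269));save(im,"w8",(280,190,350,330),5)
E
python3 -m inch '[[1,0,30,0,0,0],[1,0,58,0,0,0],[1,0,58,0,0,0],[1,0,58,0,0,0]]'; python3 -m inch '[[0,0,0,0,0,0],[0,0,0,0,0,0],[0,0,0,0,0,0],[0,0,0,0,0,0]]' 15 40
```

```text
[ 0.53977105 -0.27822869  0.269     ]
time: 11.78
eef_pos: [0.5406, -0.2797, 0.2372]
orientation: [0.003, -0.001, 1.0, -0.002]
ft_force: [0.0, -0.1, -0.6]
finger_gap: 0.0522
time: 12.28
eef_pos: [0.5413, -0.2797, 0.2389]
orientation: [0.005, -0.001, 1.0, -0.002]
ft_force: [-0.3, 1.7, 5.9]
finger_gap: 0.0226
```

View pics/w8.png

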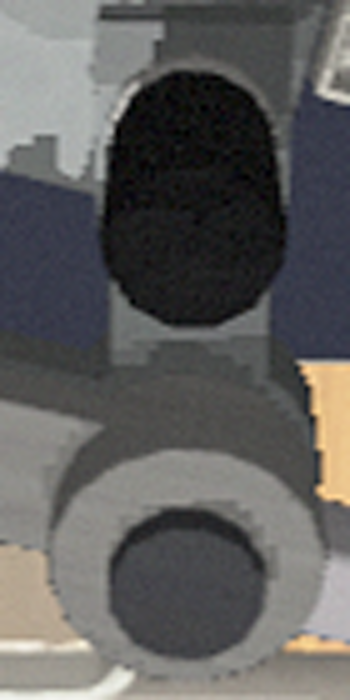

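```bash
python3 -m inch '[[0,0,-30,0,0.5,0],[0,0,-60,0,0.5,0],[0,0,-95,0,0.5,0],[0,0,-95,0,0.5,0]]';python3 - <<'E'
from h import *
im=ctrl.get_image("wrist");save(im,"w9")
move_to([.5845,-.3385,.334],163)
move_to([.5845,-.3385,.334],140)
E
```

```text
time: 12.78
eef_pos: [0.5414, -0.2798, 0.3371]
orientation: [0.003, -0.001, 1.0, -0.003]
ft_force: [-0.3, 0.5, -0.7]
finger_gap: 0.0228
shift [-43.4 -59.    1.6] turn [array([-3.900e-01, -7.000e-02, -7.292e+01]), array([-7.0000e-02,  4.2000e-01,  1.0708e+02])] dist 73.3 q6 -0.476
shift [-43.4 -59.    1.6] turn [array([-3.800e-01,  1.000e-02, -4.992e+01]), array([1.0000e-02, 4.6000e-01, 1.3008e+02])] dist 73.3 q6 -0.476
```

View pics/w9.png

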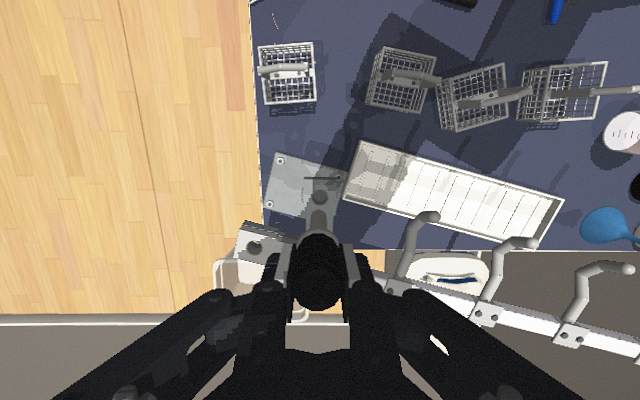

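```bash
python3 - <<'E'
from h import *
im=ctrl.get_image("wrist");save(im,"w10",(225,130,385,290),5);save(im,"w11",(330,130,580,260),3)
E
```

```text
(no output)
```

View pics/w10.png

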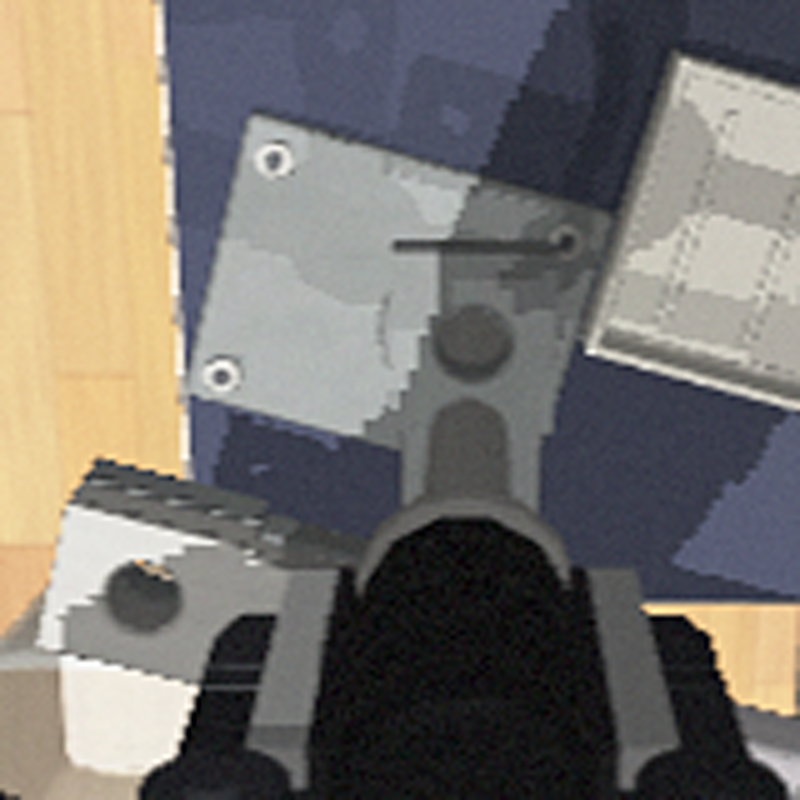

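View pics/w11.png

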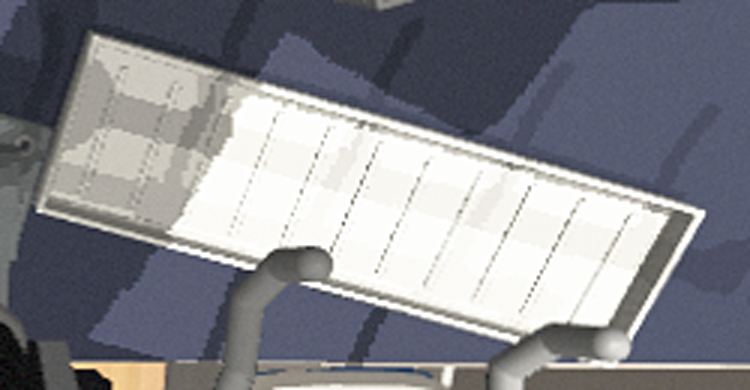

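```bash
python3 - <<'E'
from h import *
im=ctrl.get_image("wrist");top=ctrl.get_image("top")
ang=lambda v:np.degrees(np.arctan2(v[1],v[0]))
for z in (.02,.025):
    a=atz(im,(361,140.7),z);b=atz(im,(564.7,200.7),z);print("wrist tray",ang(b-a),np.linalg.norm(b-a))
    a2=atz(im,(330+40/3,130+210/3),z);print(" short",ang(a-a2)-90,np.linalg.norm(a-a2))
save(top,"t6",(250,125,380,200),6)
p=atz(im,(319.6,198.4),.225);l=atz(im,(254,249.2),.237);print("park",p,"lug",l,np.linalg.norm((p-l)[:2]))
ft=[atz(im,(225+x/5,130+y/5),.01) for x,y in((248,115),(190,392),(610,212))];print("foot",ang(ft[0]-ft[1])-90,ang(ft[2]-ft[0]))
m=(p+l)/2
E
```

```text
wrist tray 73.91850832527147 0.34665726899558047
 short 75.74554060312647 0.09900096941926297
wrist tray 73.91850832527147 0.34286476540741345
 short 75.74554060312647 0.09791787794726692
park [ 0.54047451 -0.27763771  0.225     ] lug [ 0.58555365 -0.33743752  0.237     ] 0.07488756198916019
foot 75.76910550707842 75.01614228147757
```

View pics/t6.png

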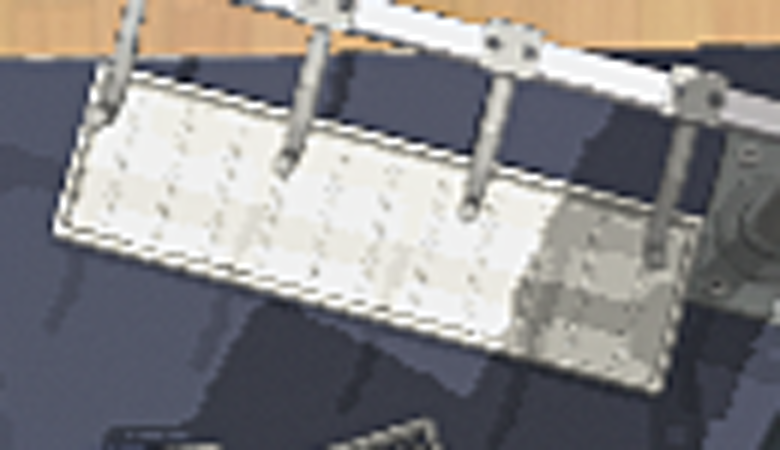

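```bash
python3 - <<'E'
from h import *
move_to([.5865,-.339,.334],140)
E
```

```text
shift [-46.3 -59.9  -0.9] turn [array([ -0.18,  -0.14, -49.92]), array([ -0.17,   0.22, 130.08])] dist 75.7 q6 -0.476
```

```bash
python3 -m inch '[[-9,-15,0,0,0,-10],[-18,-30,0,0,0,-20],[-27,-43,0,0,0,-30],[-37,-53,0,0,0,-40],[-46.3,-60,0,0,0,-50],[-46.3,-60,0,0,0,-50],[-46.3,-60,0,0,0,-50]]';python3 - <<'E'
from h import *
move_to([.5865,-.339,.334],140)
im=ctrl.get_image("wrist");save(im,"w12")
im=ctrl.get_image("scene");save(im,"s12",(330,100,530,250),4)
E
```

```text
time: 13.85
eef_pos: [0.5862, -0.3388, 0.3325]
orientation: [-0.002, -0.422, 0.907, -0.001]
ft_force: [0.5, 0.1, -0.3]
finger_gap: 0.0226
shift [-0.  -0.4 -1.5] turn [array([-0.03, -0.21, -0.14]), array([-3.3000e-01,  5.0000e-02,  1.7986e+02])] dist 1.5 q6 -1.393
```

View pics/w12.png

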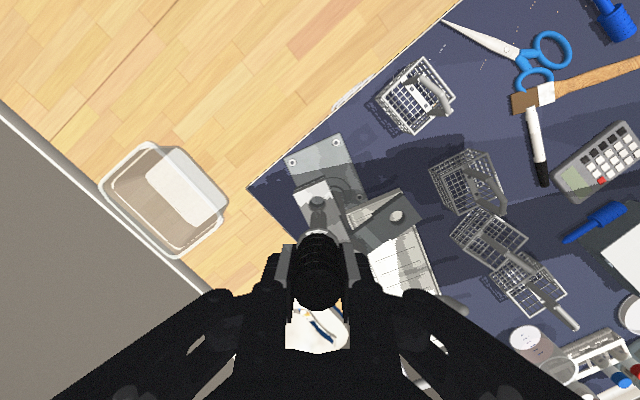

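View pics/s12.png

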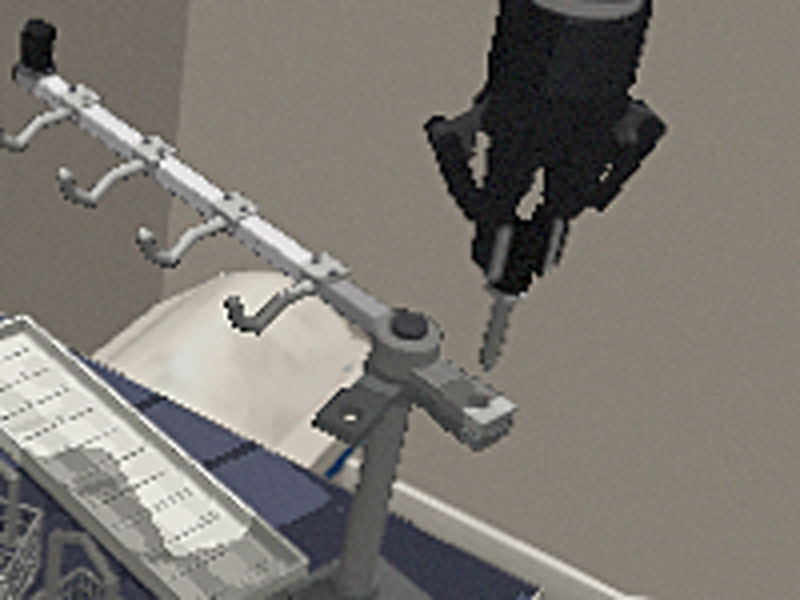

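The scene crop shows the pin tip at (489,368) hovering just above the lug hole at (483,399). I'll check that against the projection.

```bash
python3 - <<'E'
from h import *
im=ctrl.get_image("scene")
c=lambda P:(proj(im,P)-[330,100])*4
print("tip pred",c([.5857,-.3396,.2605]),"hole pred if aligned",c([.5857,-.3396,.237]))
for d in ([.001,0,0],[0,.001,0]): print(c(np.array([.5857,-.3396,.237])+d)-c([.5857,-.3396,.237]))
save(im,"s13",(435,180,465,210),20)
E
```

```text
tip pred [[486.78924201 370.50265547]] hole pred if aligned [[478.96774606 400.89726788]]
[[ 0.76008379 -0.82526226]]
[[-1.4949672  -0.69982477]]
```

View pics/s13.png

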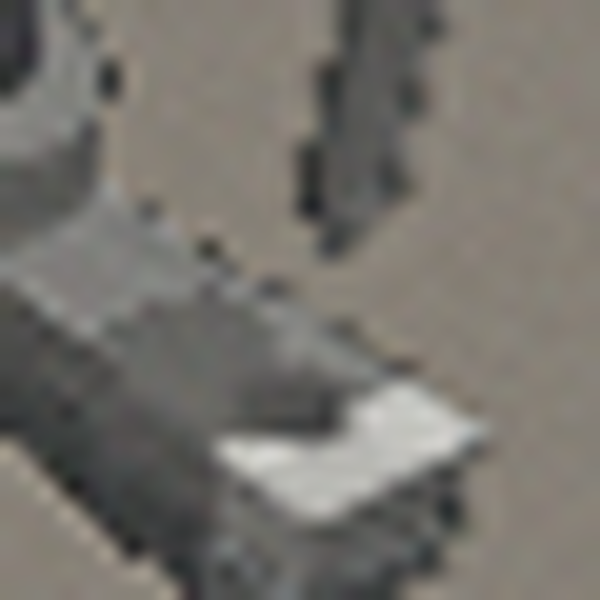

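Hole centre at 4x-crop (479,401), which matches the prediction of (479,401). I'll lower it gently.

```bash
python3 -m inch '[[0,0,10,0,0,0],[0,0,20,0,0,0],[0,0,24,0,0,0],[0,0,28,0,0,0],[0,0,31,0,0,0],[0,0,31,0,0,0]]'; python3 - <<'E'
from h import *
print(ctrl.sense()["wrist_torque"])
im=ctrl.get_image("scene");save(im,"s14",(430,170,470,210),16)
E
```

```text
time: 14.75
eef_pos: [0.5862, -0.3389, 0.3022]
orientation: [-0.001, -0.422, 0.906, -0.001]
ft_force: [0.0, -1.3, -0.8]
finger_gap: 0.0231
[-0.00736838  0.03266939 -0.03137335]
```

View pics/s14.png

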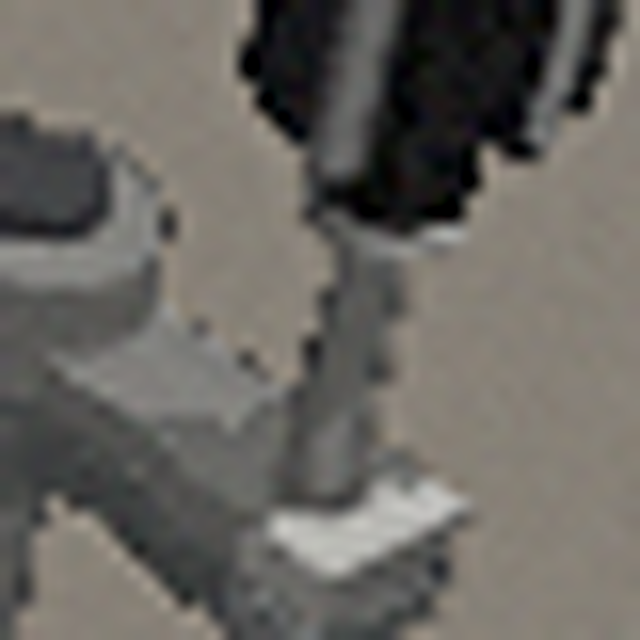

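The tip is into the lug hole and there's no force. Going on down.

```bash
python3 -m inch '[[0,0,3,0,0,0],[0,0,6,0,0,0],[0,0,9,0,0,0],[0,0,12,0,0,0],[0,0,12,0,0,0]]'; python3 - <<'E'
from h import *
print(ctrl.sense()["wrist_torque"])
E
```

```text
time: 15.42
eef_pos: [0.5863, -0.3389, 0.2901]
orientation: [-0.001, -0.422, 0.906, -0.001]
ft_force: [1.6, -0.1, -1.5]
finger_gap: 0.0228
[-0.030441   -0.44865445 -0.00288854]
```

```bash
python3 -m inch '[[0,0,3,0,0,0],[0,0,6,0,0,0],[0,0,9,0,0,0],[0,0,12,0,0,0],[0,0,12,0,0,0]]'; python3 - <<'E'
from h import *
print(ctrl.sense()["wrist_torque"])
im=ctrl.get_image("scene");save(im,"s15",(430,170,470,210),16)
E
```

```text
time: 16.05
eef_pos: [0.5862, -0.3389, 0.2776]
orientation: [-0.001, -0.422, 0.906, -0.001]
ft_force: [1.8, 0.7, -1.6]
finger_gap: 0.0231
[ 0.03896206 -0.44101372 -0.00374525]
```

View pics/s15.png

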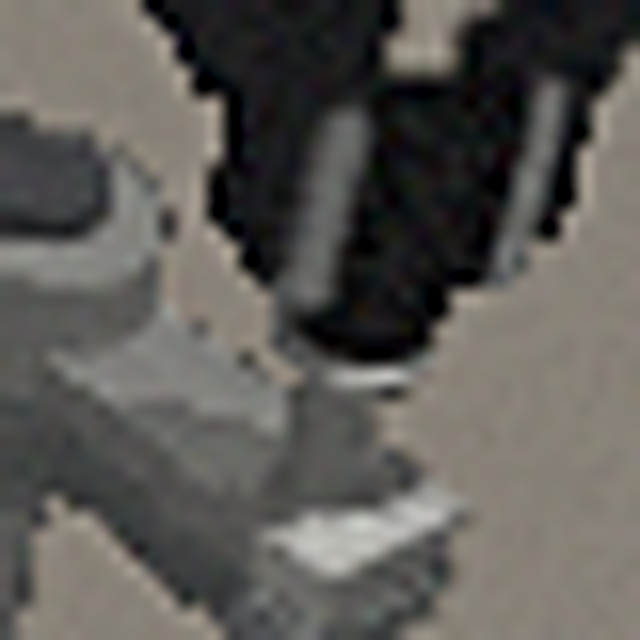

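It's going in cleanly. About 26.5 mm are left to TCP z 0.251.

```bash
python3 -m inch '[[0,0,4,0,0,0],[0,0,8,0,0,0],[0,0,12,0,0,0],[0,0,16,0,0,0],[0,0,20,0,0,0],[0,0,23,0,0,0],[0,0,25,0,0,0],[0,0,27,0,0,0],[0,0,27,0,0,0]]'; python3 - <<'E'
from h import *
print(ctrl.sense()["wrist_torque"])
im=ctrl.get_image("scene");save(im,"s16",(430,170,470,210),16)
E
```

```text
time: 17.23
eef_pos: [0.5861, -0.3391, 0.251]
orientation: [-0.001, -0.422, 0.906, -0.001]
ft_force: [0.3, 1.0, 2.4]
finger_gap: 0.0226
[0.14134416 0.00646895 0.01452049]
```

View pics/s16.png

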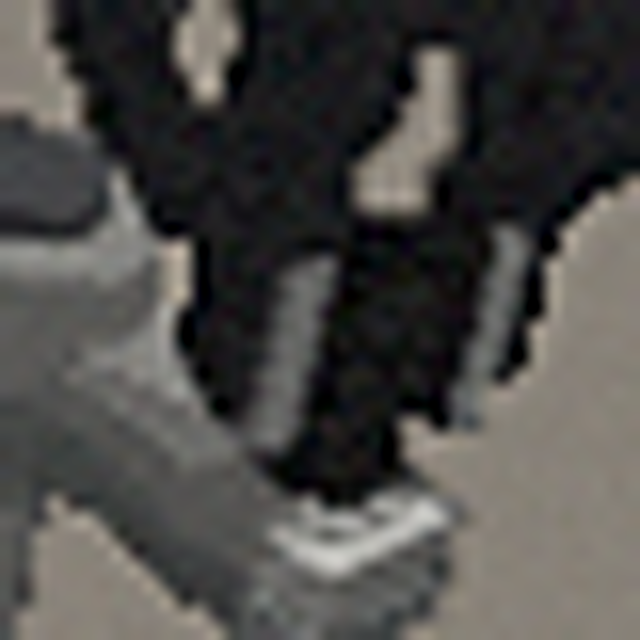

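The collar is on the lug. I'll press 1 mm more, release and rise.

```bash
python3 -m inch '[[0,0,1.2,0,0,0],[0,0,1.2,0,0,0]]';python3 -m inch '[[0,0,0,0,0,0],[0,0,0,0,0,0],[0,0,0,0,0,0]]' 50; python3 -m inch '[[0,0,-40,0,0,0],[0,0,-90,0,0,0],[0,0,-150,0,0,0],[0,0,-150,0,0,0]]'; python3 - <<'E'
from h import *
im=ctrl.get_image("scene");save(im,"s17",(330,100,490,220),5)
im=ctrl.get_image("wrist");save(im,"w17")
E
```

```text
time: 17.52
eef_pos: [0.5862, -0.3391, 0.2509]
orientation: [-0.001, -0.422, 0.906, -0.002]
ft_force: [-1.6, 1.3, 7.3]
finger_gap: 0.0226
time: 17.9
eef_pos: [0.5861, -0.3391, 0.2506]
orientation: [-0.001, -0.422, 0.906, -0.002]
ft_force: [-1.0, 0.4, -0.0]
finger_gap: 0.05
time: 18.4
eef_pos: [0.5871, -0.339, 0.405]
orientation: [0.001, -0.422, 0.906, -0.005]
ft_force: [-0.4, -0.5, -0.3]
finger_gap: 0.0507
```

View pics/s17.png

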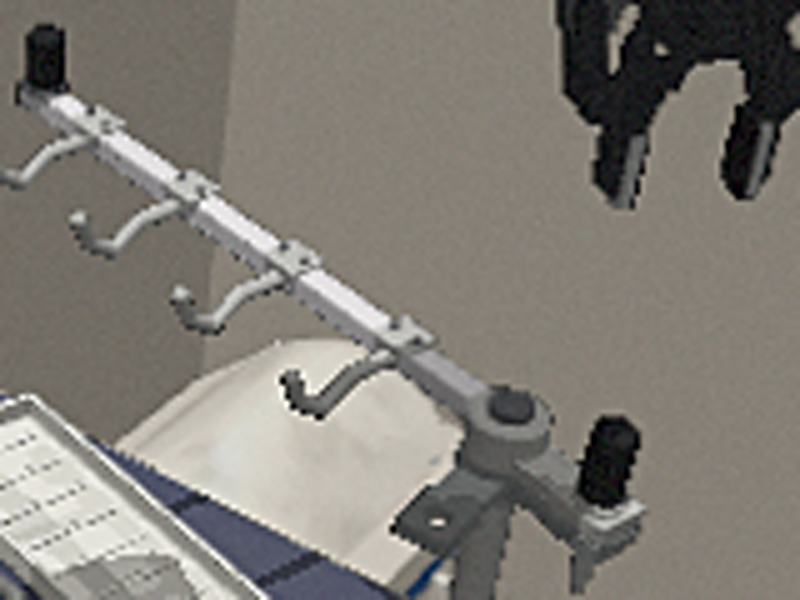

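View pics/w17.png

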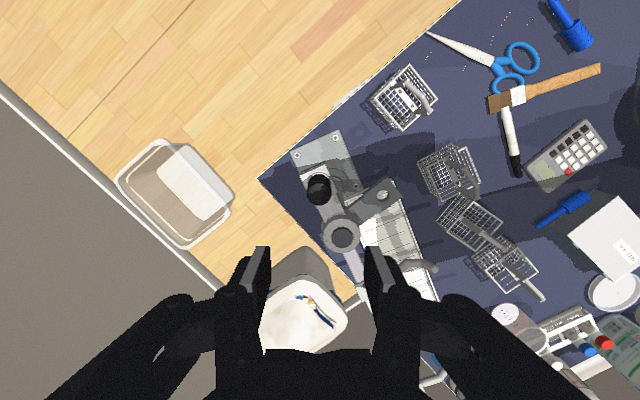

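The pin stands upright and fully home at crop (610,460), with its shaft tip showing under the lug. Now the baskets, starting with the one nearest the post (y≈-0.306).

```bash
python3 - <<'E'
from h import *
move_to([.445,-.300,.25],90)
E
```

```text
shift [ 60.9 134.  150.4] turn [array([-0.27, -0.08, 49.97]), array([ 9.0000e-02, -3.3000e-01, -1.3003e+02])] dist 210.5 q6 -1.394
```

```bash
python3 -m inch '[[15,34,20,0,0,10],[30,67,40,0,0,20],[46,100,70,0,0,30],[61,134,100,0,0,40],[61,134,140,0,0,50],[61,134,150,0,0,50],[61,134,150,0,0,50]]' 85; python3 - <<'E'
from h import *
im=ctrl.get_image("wrist");save(im,"w18")
E
```

```text
time: 19.38
eef_pos: [0.4446, -0.2997, 0.2496]
orientation: [-0.0, -0.002, 1.0, -0.002]
ft_force: [0.7, 0.5, 0.5]
finger_gap: 0.085
```

View pics/w18.png

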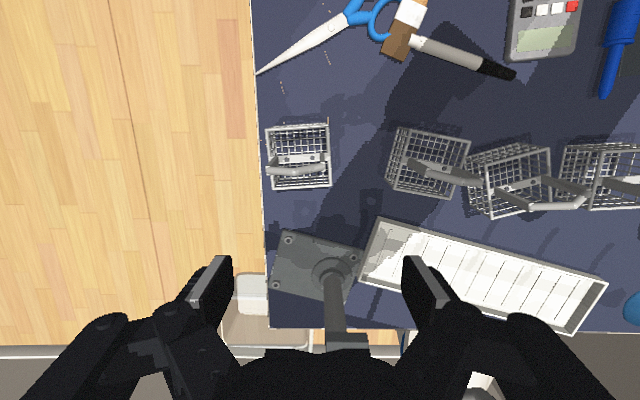

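```bash
python3 - <<'E'
from h import *
im=ctrl.get_image("wrist");save(im,"w19",(255,110,345,200),8)
E
```

```text
(no output)
```

View pics/w19.png

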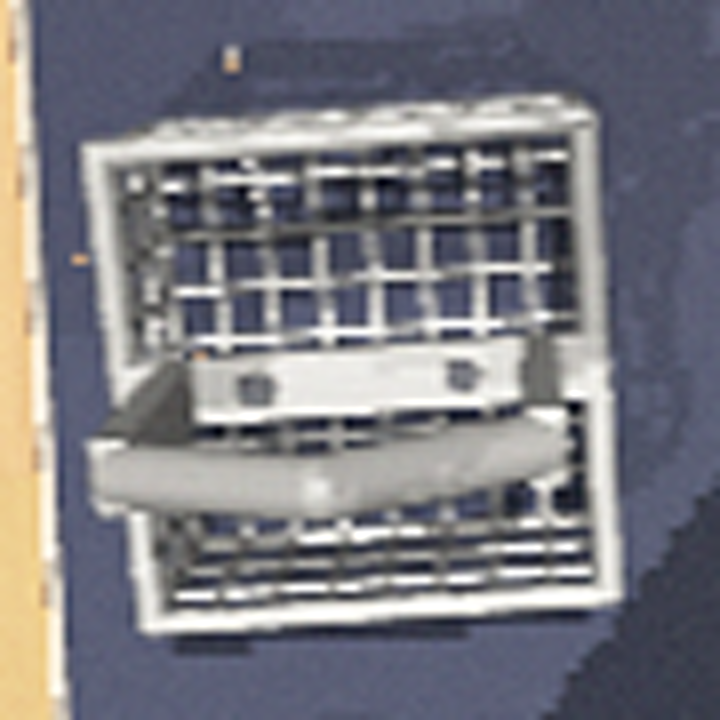

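```bash
cat >> h.py <<'E'
def basket(im,corners,x0,y0,s,rod=None):
    """corners of mouth rim, crop px, in order around; side 0-1 assumed parallel to the handle"""
    P=[atz(im,(x0+x/s,y0+y/s),.055) for x,y in corners]
    c=sum(P)/4
    sid=[np.linalg.norm(P[(i+1)%4]-P[i])*1000 for i in range(4)]
    e=(P[1]-P[0])+(P[2]-P[3]);g=(P[3]-P[0])+(P[2]-P[1])
    an=lambda v:np.degrees(np.arctan2(v[1],v[0]))
    print("centre",c.round(4),"sides",np.round(sid,1),"dir01",an(e).round(1),"dir03",an(g).round(1))
    if rod:
        A,B=[atz(im,(x0+x/s,y0+y/s),.118) for x,y in rod];print("rod centre",((A+B)/2).round(4),"len",np.linalg.norm(A-B).round(4),"dir",an(B-A).round(1))
    return c
E
python3 - <<'E'
from h import *
im=ctrl.get_image("wrist")
basket(im,[(82,147),(595,110),(622,600),(148,630)],255,110,8,[(95,480),(572,445)])
move_to([.4275,-.306,.10],90)
E
```

```text
centre [ 0.4228 -0.3211  0.055 ] sides [72.6 71.2 71.6 71. ] dir01 94.1 dir03 4.6
rod centre [ 0.4224 -0.3207  0.118 ] len 0.0575 dir 94.5
shift [ 18.6  -4.8 151.3] turn [array([-0.32,  0.11,  0.1 ]), array([  -0.18,   -0.49, -179.9 ])] dist 152.5 q6 -0.593
```

```bash
python3 - <<'E'
from h import *
move_to([.4226,-.321,.082],94.3)
E
```

```text
shift [ 23.5 -19.6 169.4] turn [array([-0.32,  0.1 , -4.2 ]), array([1.500e-01, 4.900e-01, 1.758e+02])] dist 172.1 q6 -0.593
```

```bash
python3 -m inch '[[23.5,-19.6,20,-0.3,0,-4.2],[23.5,-19.6,60,-0.3,0,-4.2],[23.5,-19.6,100,-0.3,0,-4.2],[23.5,-19.6,140,-0.3,0,-4.2],[23.5,-19.6,160,-0.3,0,-4.2],[23.5,-19.6,169.5,-0.3,0,-4.2],[23.5,-19.6,169.5,-0.3,0,-4.2]]' 80; python3 -m inch '[[0,0,0,0,0,0],[0,0,0,0,0,0],[0,0,0,0,0,0],[0,0,0,0,0,0]]' 48 30;  python3 - <<'E'
from h import *
im=ctrl.get_image("wrist");save(im,"w20")
move_to([.4226,-.321,.082],94.3)
E
```

```text
time: 20.4
eef_pos: [0.423, -0.3212, 0.0821]
orientation: [0.001, -0.038, 0.999, -0.0]
ft_force: [-0.2, -0.8, -0.5]
finger_gap: 0.0803
time: 20.9
eef_pos: [0.4238, -0.3216, 0.0834]
orientation: [0.002, -0.038, 0.999, -0.001]
ft_force: [0.6, 1.4, 5.8]
finger_gap: 0.0573
shift [1.1 0.7 1.3] turn [array([-0.11,  0.21,  0.05]), array([-3.4000e-01, -1.7000e-01, -1.7995e+02])] dist 1.9 q6 -0.726
```

View pics/w20.png

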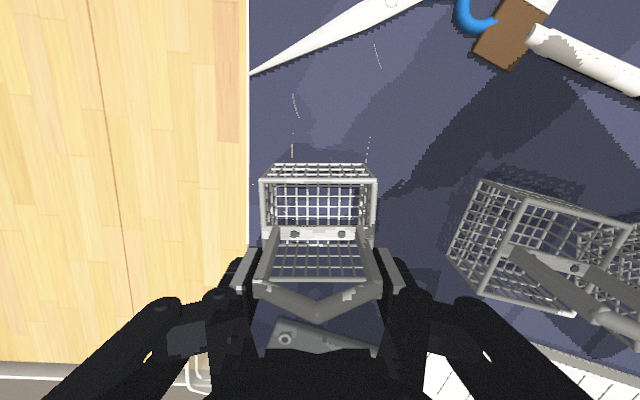

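Gripped at 57 mm with both handle legs between the pads. I'll lift it and stage it outside hook_1.

```bash
python3 -m inch '[[0,0,-40,0,0,0],[0,0,-90,0,0,0],[0,0,-150,0,0,0],[0,0,-150,0,0,0]]'; python3 - <<'E'
from h import *
pv=np.array([.602,-.280]);th=np.radians(74.5);u=np.array([np.cos(th),np.sin(th)]);w=np.array([-np.sin(th),np.cos(th)])
for i,s in enumerate((.075,.161,.247,.333)): print(i+1,(pv+s*u+.055*w).round(4),"out48",(pv+s*u+.103*w).round(4))
move_to([.5227,-.1802,.2325],74.5)
im=ctrl.get_image("wrist");save(im,"w21")
print([ (np.round(proj(im,[*(pv+s*u+.055*w),.233]),0)) for s in (.075,.161,.247,.333)])
E
```

```text
time: 21.45
eef_pos: [0.4249, -0.3227, 0.2381]
orientation: [0.005, -0.038, 0.999, -0.004]
ft_force: [-1.0, -1.6, -2.7]
finger_gap: 0.0571
1 [ 0.569 -0.193] out48 [ 0.5228 -0.1802]
2 [ 0.592  -0.1102] out48 [ 0.5458 -0.0973]
3 [ 0.615  -0.0273] out48 [ 0.5688 -0.0145]
4 [0.638  0.0556] out48 [0.5917 0.0684]
shift [-108.3  134.7    5.7] turn [array([-0.33,  0.64, 19.85]), array([  -0.9 ,   -0.46, -160.14])] dist 172.9 q6 -0.726
[array([[482., 446.]]), array([[587., 477.]]), array([[688., 507.]]), array([[786., 538.]])]
```

View pics/w21.png

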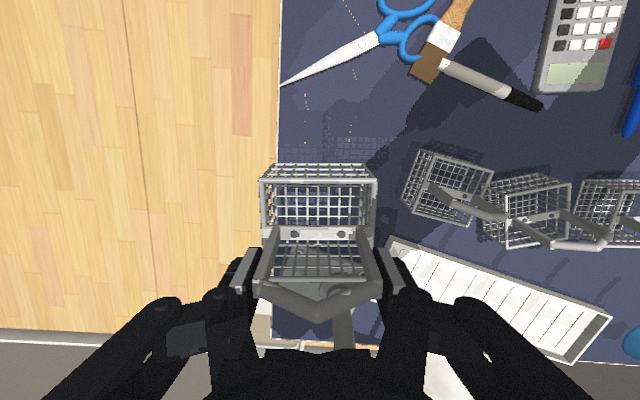

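```bash
python3 -m inch '[[-27,34,0,0,0.3,5],[-54,67,3,0,0.5,10],[-81,101,6,-0.3,0.6,15],[-108,134.7,6,-0.3,0.6,20],[-108,134.7,6,-0.3,0.6,20],[-108,134.7,6,-0.3,0.6,20]]'; python3 - <<'E'
from h import *
pv=np.array([.602,-.280]);th=np.radians(74.5);u=np.array([np.cos(th),np.sin(th)]);w=np.array([-np.sin(th),np.cos(th)])
H=[[*(pv+s*u+.055*w),.233] for s in (.075,.161,.247,.333)]+[[*(pv+s*u+.079*w),.262] for s in (.075,.161,.247,.333)]
move_to([.5228,-.1802,.2325],74.5)
for n,b,sc in (("top",(250,120,410,220),5),("scene",(260,110,460,260),4)):
    im=ctrl.get_image(n);f=im["frame"].copy();f=cv2.resize(f[b[1]:b[3],b[0]:b[2]],None,fx=sc,fy=sc,interpolation=cv2.INTER_CUBIC)
    for p in proj(im,H): cv2.circle(f,tuple(int(v) for v in (p-[b[0],b[1]])*sc),3,(255,0,0),-1)
    cv2.imwrite(f"pics/h_{n}.png",f[:,:,::-1])
E
```

```text
time: 22.25
eef_pos: [0.5208, -0.1794, 0.2282]
orientation: [-0.003, 0.136, 0.991, 0.001]
ft_force: [0.3, -0.5, -1.6]
finger_gap: 0.0577
shift [-2.1 -0.3 -4.4] turn [array([ 0.05, -0.31, -0.08]), array([-4.8000e-01, -8.0000e-02,  1.7992e+02])] dist 4.8 q6 -0.06
```

View pics/h_top.png

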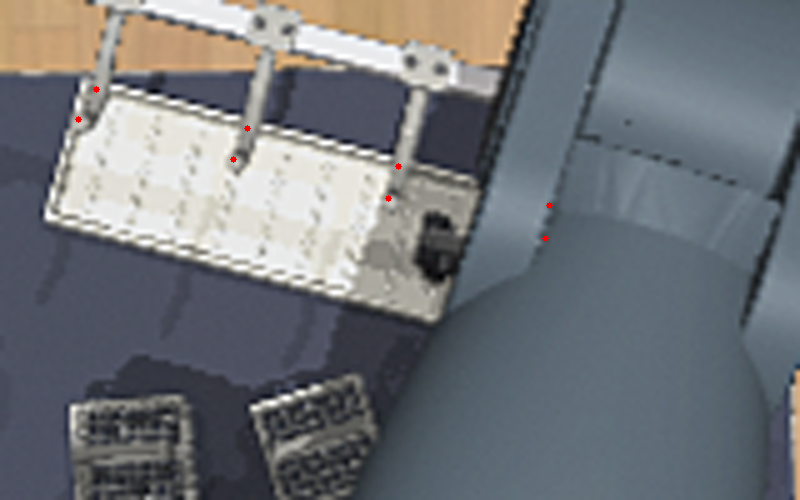

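View pics/h_scene.png

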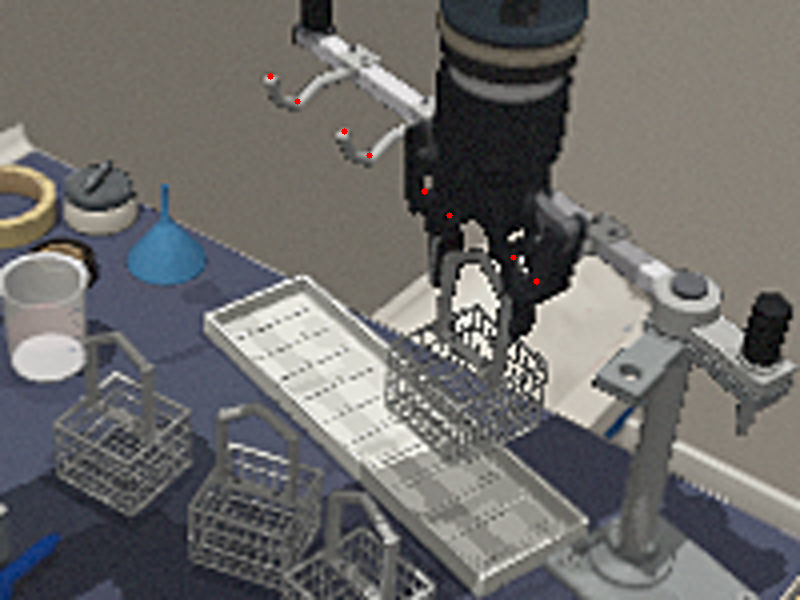

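```bash
python3 - <<'E'
from h import *
move_to([.5685,-.1935,.233],74.5)
E
```

```text
shift [-49.5  -0.   -4.4] turn [array([ 0.05, -0.24, -0.17]), array([-3.7000e-01, -8.0000e-02,  1.7983e+02])] dist 49.7 q6 -0.06
```

```bash
python3 -m inch '[[-2,0,-5,0,-0.2,0],[-12,0,-5,0,-0.2,0],[-22,0,-5,0,-0.2,0],[-32,0,-5,0,-0.2,0],[-42,0,-5,0,-0.2,0],[-49,0,-5,0,-0.2,0],[-49,0,-5,0,-0.2,0]]'; python3 - <<'E'
from h import *
im=ctrl.get_image("scene");save(im,"s22",(330,130,450,230),6)
im=ctrl.get_image("wrist");save(im,"w22")
move_to([.5685,-.1935,.1945],74.5)
E
```

```text
time: 23.22
eef_pos: [0.5684, -0.1934, 0.2333]
orientation: [-0.0, 0.136, 0.991, 0.001]
ft_force: [-0.2, -0.1, -1.2]
finger_gap: 0.0574
shift [-0.7 -0.1 39. ] turn [array([ 0.06, -0.06, -0.16]), array([-1.0000e-01, -9.0000e-02,  1.7983e+02])] dist 39.0 q6 -0.055
```

View pics/s22.png

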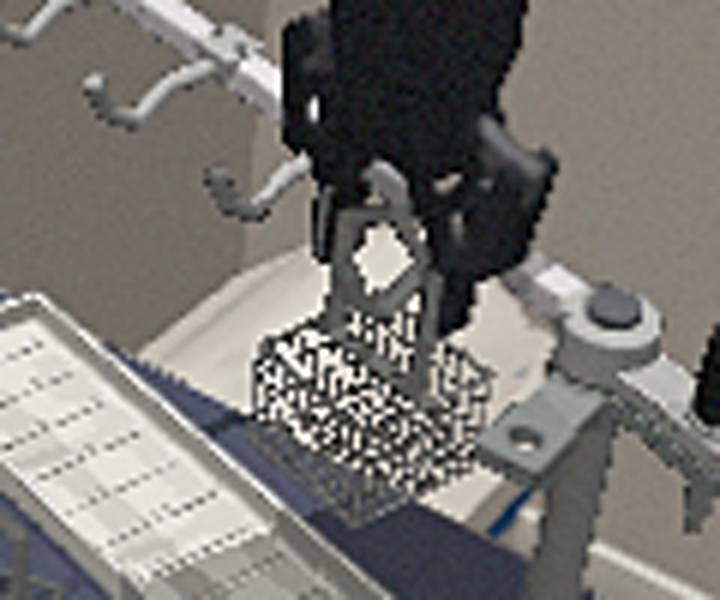

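View pics/w22.png

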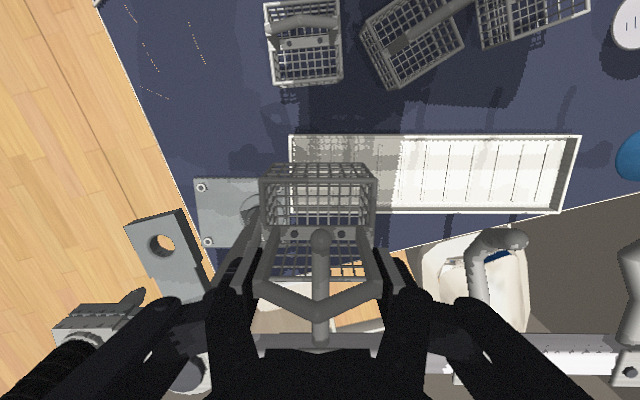

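In the wrist view the hook runs through the middle of the handle, with its tip at (320,240) outside the rod. I'll lower it.

```bash
python3 -m inch '[[0,0,10,0,0,0],[0,0,20,0,0,0],[0,0,28,0,0,0],[0,0,33,0,0,0],[0,0,36,0,0,0],[0,0,36,0,0,0]]'; python3 -m inch '[[0,0,2,0,0,0],[0,0,2,0,0,0]]'
```

```text
time: 24.08
eef_pos: [0.5679, -0.1932, 0.1975]
orientation: [-0.0, 0.136, 0.991, 0.001]
ft_force: [0.4, 0.1, -2.1]
finger_gap: 0.0573
time: 24.32
eef_pos: [0.5682, -0.1933, 0.1958]
orientation: [0.0, 0.136, 0.991, 0.001]
ft_force: [1.3, -0.6, -0.3]
finger_gap: 0.0578
```

```bash
python3 -m inch '[[0,0,1.5,0,0,0],[0,0,1.5,0,0,0]]';python3 -m inch '[[0,0,0,0,0,0],[0,0,0,0,0,0],[0,0,0,0,0,0],[0,0,0,0,0,0]]' 68; python3 - <<'E'
from h import *
im=ctrl.get_image("wrist");save(im,"w23")
E
```

```text
time: 24.58
eef_pos: [0.5684, -0.1934, 0.1943]
orientation: [0.0, 0.136, 0.991, 0.0]
ft_force: [2.6, -0.3, 0.9]
finger_gap: 0.0575
time: 25.08
eef_pos: [0.5683, -0.1934, 0.1943]
orientation: [0.0, 0.136, 0.991, 0.0]
ft_force: [0.4, -0.2, -0.4]
finger_gap: 0.0677
```

View pics/w23.png

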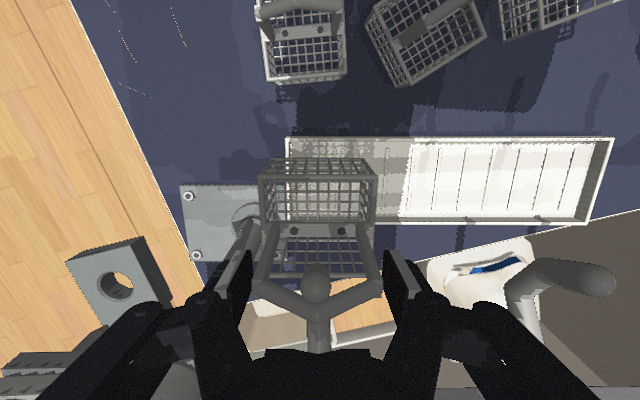

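```bash
python3 -m inch '[[0,0,-20,0,0,0],[0,0,-50,0,0,0],[0,0,-90,0,0,0],[0,0,-130,0,0,0],[0,0,-130,0,0,0]]'; python3 - <<'E'
from h import *
move_to([.46,-.185,.25],90)
E
```

```text
time: 25.75
eef_pos: [0.5693, -0.1938, 0.3274]
orientation: [0.003, 0.136, 0.991, -0.0]
ft_force: [0.6, 0.1, 0.2]
finger_gap: 0.068
shift [108.1 -21.   76.8] turn [array([ -0.02,   0.32, -15.66]), array([4.7000e-01, 3.0000e-02, 1.6434e+02])] dist 134.3 q6 -0.055
```

```bash
python3 -m inch '[[50,-10,0,0,0,-8],[108,-21,30,0,0.3,-15.6],[108,-21,77,0,0.3,-15.6],[108,-21,77,0,0.3,-15.6],[108,-21,77,0,0.3,-15.6]]' 85; python3 - <<'E'
from h import *
im=ctrl.get_image("wrist");save(im,"w24")
im=ctrl.get_image("scene");save(im,"s24",(240,110,440,260),4)
E
```

```text
time: 26.38
eef_pos: [0.4611, -0.1853, 0.251]
orientation: [0.001, 0.001, 1.0, -0.0]
ft_force: [0.6, 0.1, 1.1]
finger_gap: 0.085
```

View pics/w24.png

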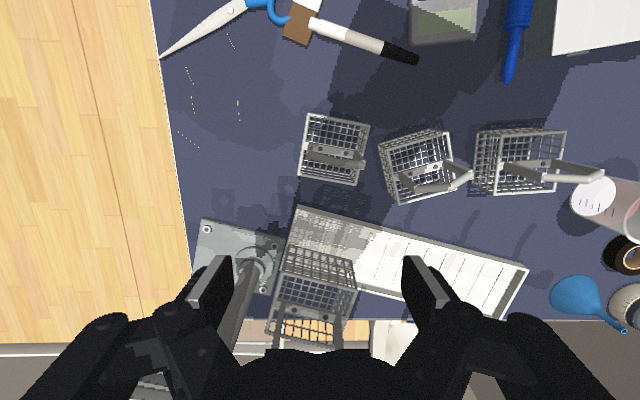

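View pics/s24.png

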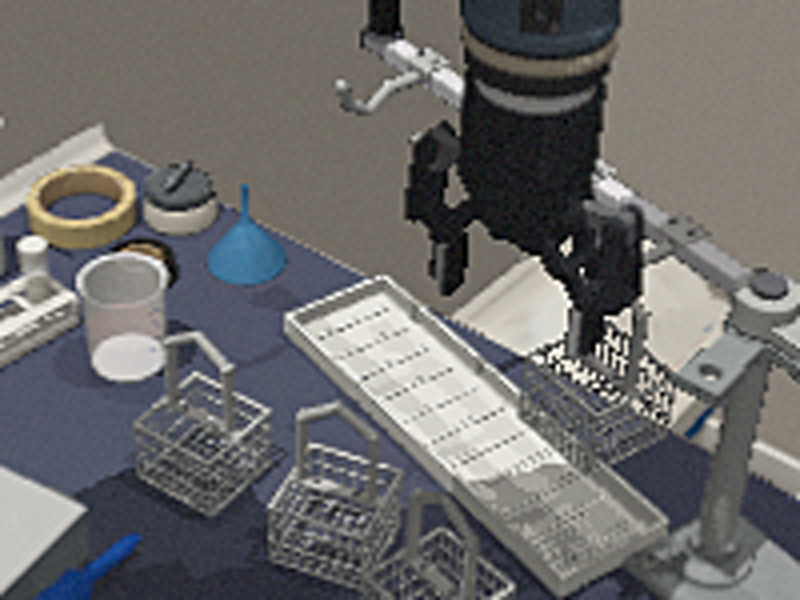

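Basket A hangs level on hook_1. The next basket is at (333,150) in the wrist view.

```bash
python3 - <<'E'
from h import *
im=ctrl.get_image("wrist");save(im,"w25",(290,105,380,195),8)
E
```

```text
(no output)
```

View pics/w25.png

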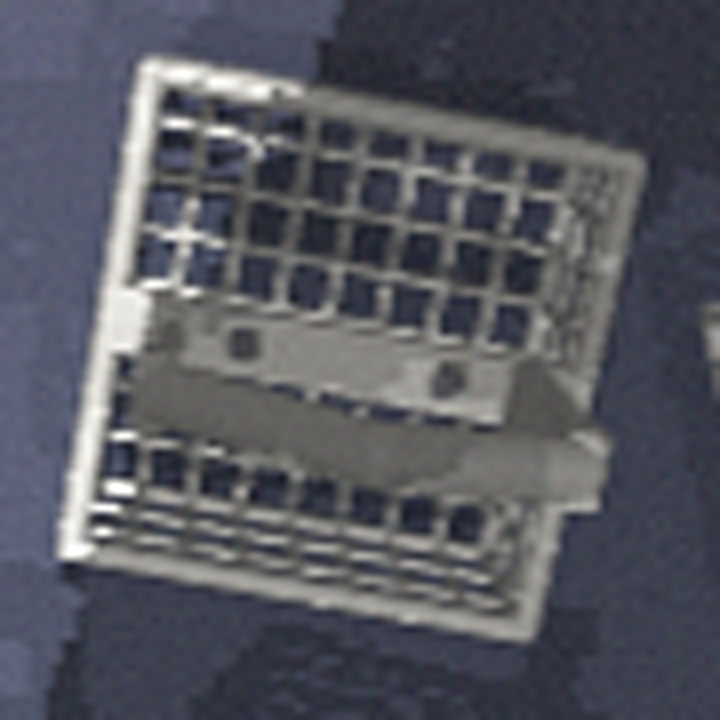

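```bash
python3 - <<'E'
from h import *
im=ctrl.get_image("wrist")
c=basket(im,[(142,57),(647,150),(535,640),(60,560)],290,105,8,[(135,400),(608,470)])
move_to([.437,-.191,.082],80)
E
```

```text
centre [ 0.4304 -0.1671  0.055 ] sides [71.9 72.2 72.1 72.5] dir01 80.1 dir03 -10.2
rod centre [ 0.4304 -0.1671  0.118 ] len 0.057 dir 81.5
shift [ 24.7  -5.5 168.9] turn [array([-0.05,  0.13,  9.95]), array([-1.9000e-01, -7.0000e-02, -1.7005e+02])] dist 170.8 q6 -0.381
```

```bash
python3 - <<'E'
from h import *
move_to([.4304,-.1671,.082],80.5)
E
```

```text
shift [ 31.3  18.4 168.9] turn [array([-0.05,  0.13,  9.45]), array([-1.9000e-01, -8.0000e-02, -1.7055e+02])] dist 172.8 q6 -0.381
```

```bash
python3 -m inch '[[31,18.4,20,0,0,9.4],[31,18.4,60,0,0,9.4],[31,18.4,100,0,0,9.4],[31,18.4,140,0,0,9.4],[31,18.4,160,0,0,9.4],[31,18.4,169,0,0,9.4],[31,18.4,169,0,0,9.4]]' 74; python3 -m inch '[[0,0,0,0,0,0],[0,0,0,0,0,0],[0,0,0,0,0,0],[0,0,0,0,0,0]]' 48 30;  python3 - <<'E'
from h import *
im=ctrl.get_image("wrist");save(im,"w26")
move_to([.4304,-.1671,.082],80.5)
E
```

```text
time: 27.45
eef_pos: [0.4312, -0.1672, 0.0821]
orientation: [0.001, 0.082, 0.997, -0.0]
ft_force: [0.3, 0.1, 0.3]
finger_gap: 0.0739
time: 27.95
eef_pos: [0.4322, -0.1677, 0.0832]
orientation: [0.002, 0.082, 0.997, -0.001]
ft_force: [0.8, -1.7, 6.4]
finger_gap: 0.0577
shift [1.9 0.3 1.2] turn [array([-0.08,  0.29,  0.05]), array([-4.6000e-01, -1.3000e-01, -1.7995e+02])] dist 2.3 q6 -0.205
```

View pics/w26.png

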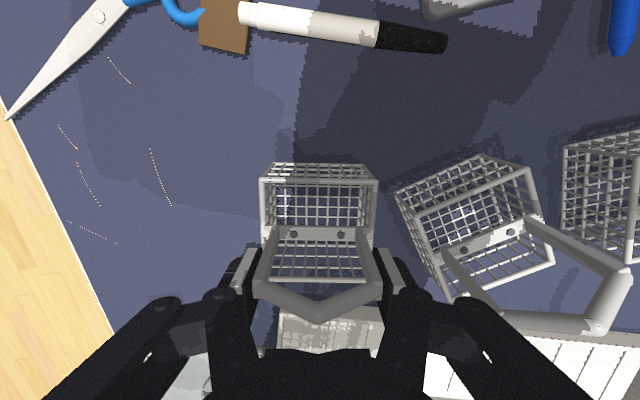

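Gripped. I'll lift it and stage it outside hook_2.

```bash
python3 -m inch '[[0,0,-40,0,0.3,0],[0,0,-90,0,0.4,0],[0,0,-150,0,0.4,0],[0,0,-150,0,0.4,0]]'; python3 - <<'E'
from h import *
move_to([.545,-.098,.2335],74.5)
E
```

```text
time: 28.5
eef_pos: [0.4334, -0.168, 0.2375]
orientation: [0.003, 0.082, 0.997, -0.002]
ft_force: [0.3, 0.3, -1.8]
finger_gap: 0.0576
shift [-98.5  87.4   4.3] turn [array([-0.14,  0.32,  6.05]), array([  -0.49,   -0.22, -173.95])] dist 131.8 q6 -0.204
```

```bash
python3 -m inch '[[-25,22,0,0,0.3,2],[-50,44,0,0,0.3,4],[-75,66,0,0,0.3,6],[-98.5,87.4,2,0,0.3,6],[-98.5,87.4,2,0,0.3,6],[-98.5,87.4,2,0,0.3,6]]'; python3 - <<'E'
from h import *
im=ctrl.get_image("wrist");save(im,"w27")
move_to([.5915,-.1107,.2335],74.5)
E
```

```text
time: 29.25
eef_pos: [0.5441, -0.098, 0.235]
orientation: [-0.001, 0.134, 0.991, -0.001]
ft_force: [0.9, 0.1, -1.6]
finger_gap: 0.0574
shift [-49.1   0.7   1.8] turn [array([-0.16, -0.05,  0.03]), array([ 8.0000e-02, -2.5000e-01, -1.7997e+02])] dist 49.1 q6 0.093
```

View pics/w27.png

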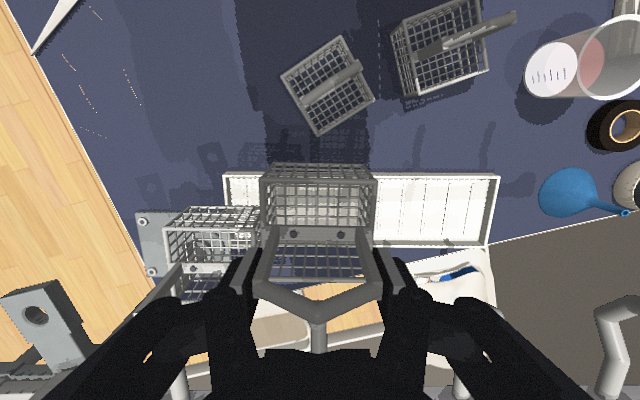

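```bash
python3 -m inch '[[-12,0,0,0,0,0],[-24,0,0,0,0,0],[-36,0,0,0,0,0],[-48.5,0.5,0,0,0,0],[-49,0.5,0,0,0,0]]'; python3 -m inch '[[0,0,10,0,0,0],[0,0,20,0,0,0],[0,0,28,0,0,0],[0,0,34,0,0,0],[0,0,37,0,0,0],[0,0,37,0,0,0]]'
```

```text
time: 29.92
eef_pos: [0.5923, -0.1111, 0.2347]
orientation: [-0.001, 0.135, 0.991, -0.001]
ft_force: [0.4, -1.0, -2.1]
finger_gap: 0.0575
time: 30.68
eef_pos: [0.5922, -0.1112, 0.1977]
orientation: [-0.001, 0.135, 0.991, -0.001]
ft_force: [0.0, 0.1, -1.2]
finger_gap: 0.0576
```

```bash
python3 - <<'E'
from h import *
im=ctrl.get_image("wrist");save(im,"w28")
move_to([.5915,-.1107,.194],74.5)
E
```

```text
shift [0.9 0.3 3.9] turn [array([-0.16, -0.05,  0.03]), array([ 8.0000e-02, -2.5000e-01, -1.7997e+02])] dist 4.0 q6 0.086
```

View pics/w28.png

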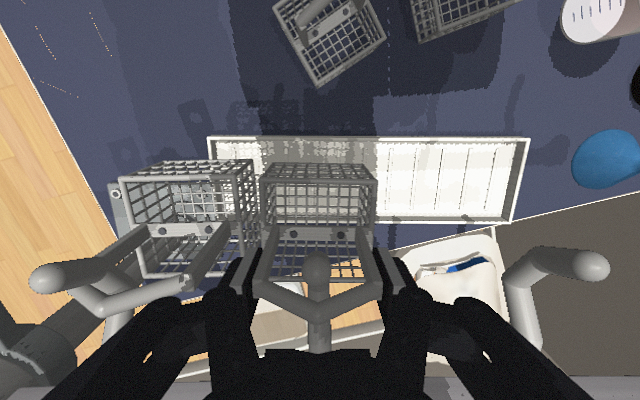

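Hook_2's tip (317,265) is outside the rod, centred in the handle. I'll settle it and release narrowly, since the neighbour's leg is close.

```bash
python3 -m inch '[[0,0,2,0,0,0],[0,0,3.5,0,0,0],[0,0,3.5,0,0,0]]';python3 -m inch '[[0,0,0,0,0,0],[0,0,0,0,0,0],[0,0,0,0,0,0]]' 66; python3 -m inch '[[0,0,-15,0,0,0],[0,0,-40,0,0,0],[0,0,-80,0,0,0],[0,0,-130,0,0,0],[0,0,-130,0,0,0]]'; python3 - <<'E'
from h import *
im=ctrl.get_image("wrist");save(im,"w29")
move_to([.475,-.075,.25],90)
E
```

```text
time: 31.1
eef_pos: [0.5922, -0.111, 0.1945]
orientation: [-0.001, 0.135, 0.991, -0.001]
ft_force: [-1.4, -0.0, -1.2]
finger_gap: 0.0574
time: 31.48
eef_pos: [0.5923, -0.1111, 0.1945]
orientation: [-0.001, 0.135, 0.991, -0.001]
ft_force: [0.3, -0.7, 0.1]
finger_gap: 0.0662
time: 32.1
eef_pos: [0.5938, -0.1111, 0.3297]
orientation: [0.003, 0.135, 0.991, -0.001]
ft_force: [0.8, 0.5, -0.5]
finger_gap: 0.0656
shift [123.8   3.3  76.8] turn [array([ -0.16,   0.19, -15.47]), array([  0.27,   0.23, 164.53])] dist 145.8 q6 0.086
```

View pics/w29.png

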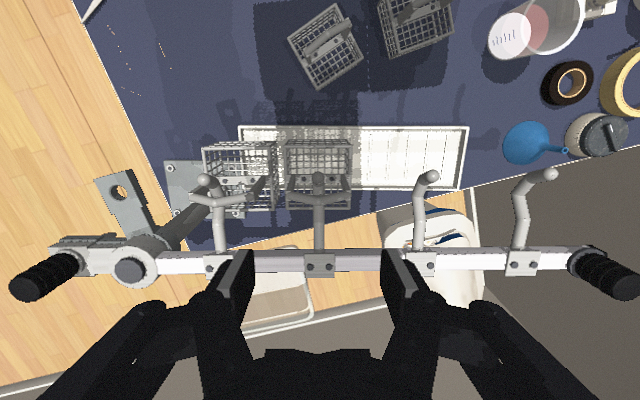

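Two baskets hang on hooks 1 and 2, at (238,175) and (318,170). On to the third.

```bash
python3 -m inch '[[55,0,0,0,0,-8],[115,3,20,0,0.2,-15.5],[124,3,77,0,0.2,-15.5],[124,3,77,0,0.2,-15.5],[124,3,77,0,0.2,-15.5]]' 85; python3 - <<'E'
from h import *
im=ctrl.get_image("wrist");save(im,"w30")
for d in ctrl.spot_in("basket_1",im): print(np.round(d["location"],3),proj(im,d["location"]).round(),round(d["conf"],2))
E
```

```text
time: 32.78
eef_pos: [0.4766, -0.0756, 0.2517]
orientation: [0.001, -0.0, 1.0, -0.002]
ft_force: [0.1, -0.5, 0.0]
finger_gap: 0.085
[ 0.452 -0.061  0.055] [[330. 156.]] 0.69
[0.447 0.06  0.054] [[435. 151.]] 0.67
[ 0.584 -0.111  0.151] [[282. 304.]] 0.65
[ 0.552 -0.207  0.147] [[182. 274.]] 0.62
[0.504 0.202 0.054] [[548. 198.]] 0.22
```

View pics/w30.png

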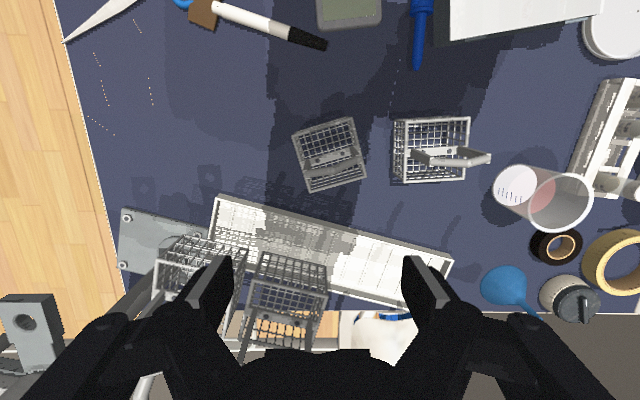

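```bash
python3 - <<'E'
from h import *
im=ctrl.get_image("wrist");save(im,"w31",(285,110,375,200),8)
E
```

```text
(no output)
```

View pics/w31.png

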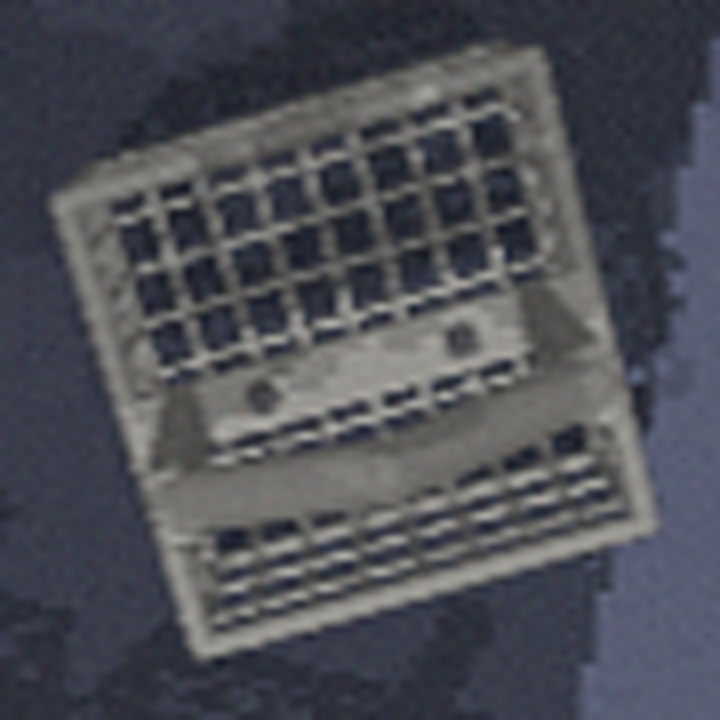

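```bash
python3 - <<'E'
from h import *
im=ctrl.get_image("wrist")
c=basket(im,[(50,200),(545,47),(658,535),(197,660)],285,110,8,[(160,505),(612,380)])
move_to([c[0],c[1],.082],105)
E
```

```text
centre [ 0.4532 -0.0611  0.055 ] sides [72.8 72.3 71.5 71.2] dir01 106.3 dir03 16.2
rod centre [ 0.4519 -0.061   0.118 ] len 0.056 dir 105.7
shift [ 24.   15.1 169.4] turn [array([ -0.2 ,   0.12, -14.98]), array([  0.18,   0.29, 165.02])] dist 171.7 q6 -0.156
```

```bash
python3 -m inch '[[24.3,15,20,-0.2,0,-10],[24.3,15,60,-0.2,0,-16],[24.3,15,100,-0.2,0,-16],[24.3,15,140,-0.2,0,-16],[24.3,15,160,-0.2,0,-16],[24.3,15,170,-0.2,0,-16],[24.3,15,170,-0.2,0,-16]]' 74; python3 -m inch '[[0,0,0,0,0,0],[0,0,0,0,0,0],[0,0,0,0,0,0],[0,0,0,0,0,0]]' 48 30;  python3 - <<'E'
from h import *
im=ctrl.get_image("wrist");save(im,"w32")
move_to([.4526,-.061,.082],106)
E
```

```text
time: 33.85
eef_pos: [0.4536, -0.0614, 0.0816]
orientation: [0.001, -0.139, 0.99, -0.0]
ft_force: [-0.5, 0.2, 0.5]
finger_gap: 0.0742
time: 34.35
eef_pos: [0.4545, -0.0614, 0.0826]
orientation: [0.002, -0.139, 0.99, -0.0]
ft_force: [-0.2, 1.0, 5.8]
finger_gap: 0.0577
shift [1.8 0.9 0.6] turn [array([-0.07,  0.26,  0.01]), array([-4.0000e-01, -1.1000e-01, -1.7998e+02])] dist 2.1 q6 -0.414
```

View pics/w32.png

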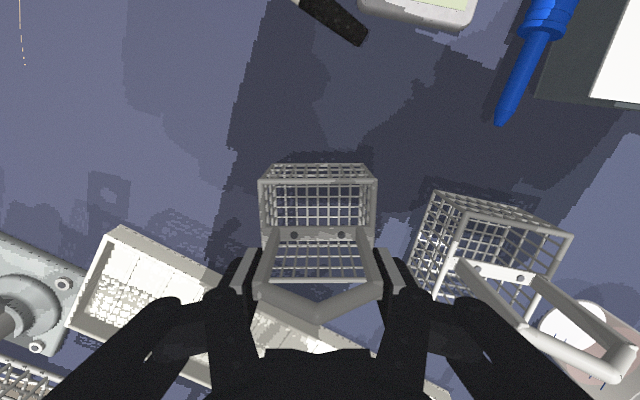

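```bash
python3 -m inch '[[0,0,-40,0,0.3,0],[0,0,-90,0,0.4,0],[0,0,-150,0,0.4,0],[0,0,-150,0,0.4,0]]'; python3 - <<'E'
from h import *
move_to([.568,-.015,.233],74.5)
E
```

```text
time: 34.9
eef_pos: [0.456, -0.0617, 0.237]
orientation: [0.003, -0.139, 0.99, -0.002]
ft_force: [1.2, 0.7, -1.7]
finger_gap: 0.0578
shift [-120.5   14.     4.5] turn [array([-0.18,  0.33, 31.52]), array([  -0.44,   -0.24, -148.48])] dist 121.4 q6 -0.413
```

```bash
python3 -m inch '[[-30,4,0,0,0.3,8],[-60,7,0,0,0.3,16],[-90,10,0,0,0.3,24],[-120.5,14,2,0,0.3,31.5],[-120.5,14,2,0,0.3,31.5],[-120.5,14,2,0,0.3,31.5]]'; python3 - <<'E'
from h import *
im=ctrl.get_image("wrist");save(im,"w33")
move_to([.6145,-.028,.233],74.5)
E
```

```text
time: 35.65
eef_pos: [0.5671, -0.0151, 0.2347]
orientation: [-0.0, 0.134, 0.991, -0.002]
ft_force: [0.4, -0.3, -2.8]
finger_gap: 0.0575
shift [-49.2   0.4   2.1] turn [array([-0.19,  0.  ,  0.08]), array([-1.0000e-02, -3.0000e-01, -1.7992e+02])] dist 49.2 q6 0.244
```

View pics/w33.png

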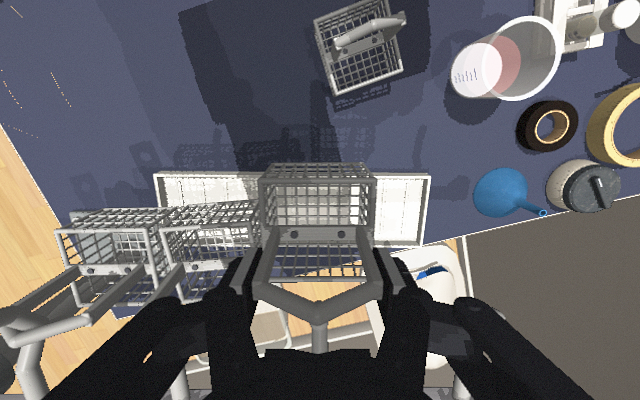

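```bash
python3 -m inch '[[-12,0,0,0,0,0],[-24,0,0,0,0,0],[-36,0,0,0,0,0],[-48.5,0.5,0,0,0,0],[-48.5,0.5,0,0,0,0]]'; python3 -m inch '[[0,0,10,0,0,0],[0,0,20,0,0,0],[0,0,28,0,0,0],[0,0,34,0,0,0],[0,0,37,0,0,0],[0,0,37,0,0,0]]'; python3 - <<'E'
from h import *
im=ctrl.get_image("wrist");save(im,"w34")
move_to([.6145,-.028,.193],74.5)
E
```

```text
time: 36.33
eef_pos: [0.6148, -0.028, 0.2345]
orientation: [-0.0, 0.134, 0.991, -0.002]
ft_force: [-0.3, 0.2, -1.5]
finger_gap: 0.0576
time: 37.08
eef_pos: [0.6147, -0.0281, 0.1975]
orientation: [-0.0, 0.134, 0.991, -0.002]
ft_force: [-0.6, -0.2, -2.5]
finger_gap: 0.0576
shift [0.4 0.  4.7] turn [array([-0.19, -0.  ,  0.07]), array([   0.  ,   -0.3 , -179.93])] dist 4.7 q6 0.225
```

View pics/w34.png

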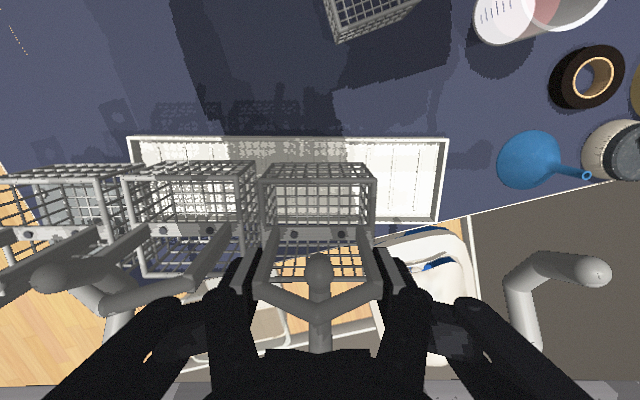

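Hook_3's tip (317,268) is outside the rod, so I'll settle and release.

```bash
python3 -m inch '[[0,0,2,0,0,0],[0,0,4.2,0,0,0],[0,0,4.2,0,0,0]]';python3 -m inch '[[0,0,0,0,0,0],[0,0,0,0,0,0],[0,0,0,0,0,0]]' 66; python3 -m inch '[[0,0,-15,0,0,0],[0,0,-40,0,0,0],[0,0,-80,0,0,0],[0,0,-130,0,0,0],[0,0,-130,0,0,0]]'; python3 - <<'E'
from h import *
im=ctrl.get_image("wrist");save(im,"w35")
move_to([.475,.06,.25],90)
E
```

```text
time: 37.5
eef_pos: [0.6152, -0.0278, 0.1941]
orientation: [0.0, 0.134, 0.991, -0.001]
ft_force: [-0.5, 2.7, 2.3]
finger_gap: 0.0574
time: 37.88
eef_pos: [0.6152, -0.0278, 0.194]
orientation: [0.0, 0.134, 0.991, -0.001]
ft_force: [-0.0, -0.1, -0.2]
finger_gap: 0.0666
time: 38.5
eef_pos: [0.6165, -0.0276, 0.3292]
orientation: [0.004, 0.134, 0.991, -0.001]
ft_force: [-0.2, 0.2, -0.0]
finger_gap: 0.0661
shift [159.6  47.   75.8] turn [array([ -0.13,   0.29, -15.43]), array([  0.42,   0.18, 164.57])] dist 182.8 q6 0.226
```

View pics/w35.png

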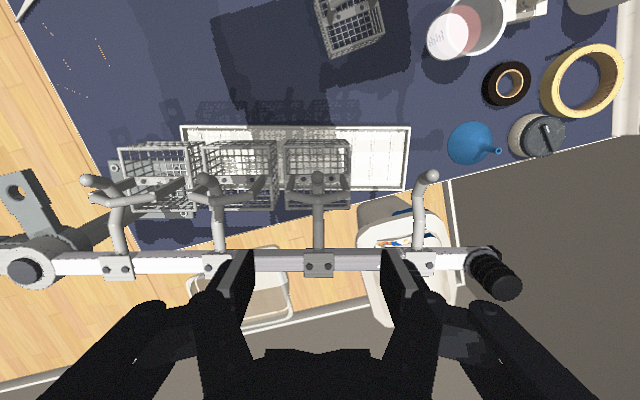

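```bash
python3 -m inch '[[55,15,0,0,0,-8],[110,32,0,0,0.3,-15.5],[160,47,30,0,0.3,-15.5],[160,47,76,0,0.3,-15.5],[160,47,76,0,0.3,-15.5],[160,47,76,0,0.3,-15.5]]' 85; python3 - <<'E'
from h import *
im=ctrl.get_image("wrist");save(im,"w36");save(im,"w37",(260,100,370,210),7)
E
```

```text
time: 39.3
eef_pos: [0.4753, 0.0599, 0.2509]
orientation: [0.0, -0.0, 1.0, -0.001]
ft_force: [-0.1, 1.0, 0.6]
finger_gap: 0.0848
```

View pics/w36.png

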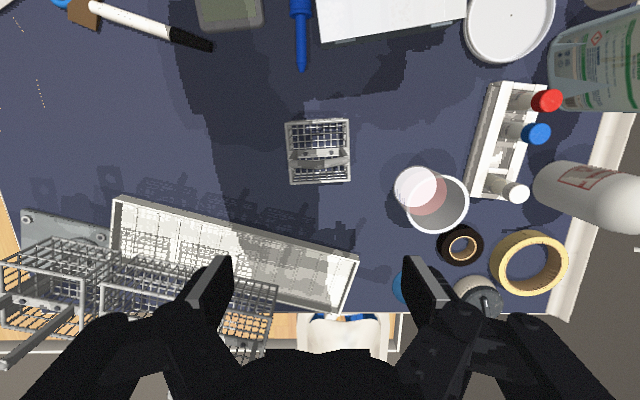

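View pics/w37.png

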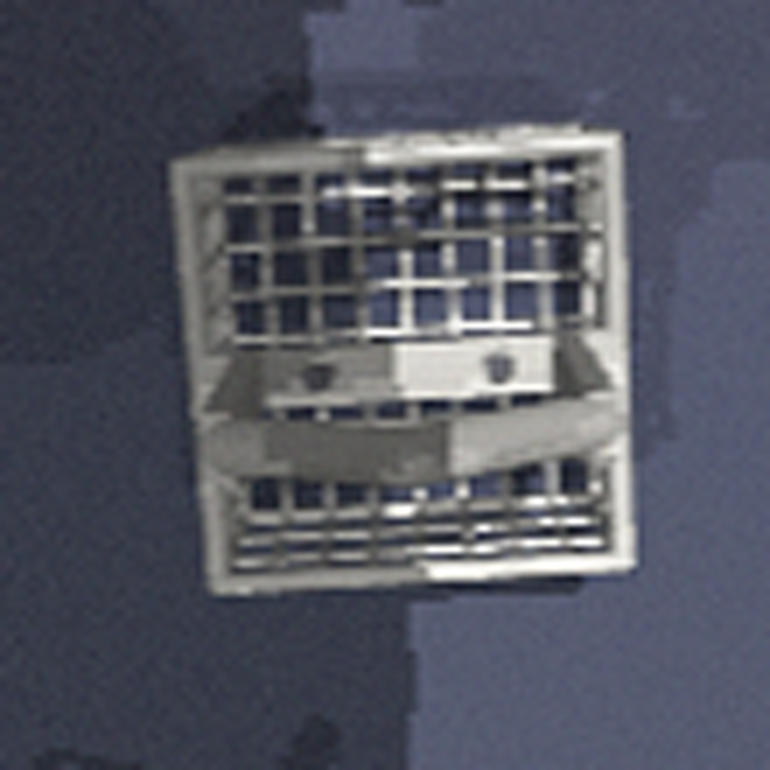

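```bash
python3 - <<'E'
from h import *
im=ctrl.get_image("wrist")
c=basket(im,[(172,160),(622,132),(636,568),(212,595)],260,100,7,[(203,445),(622,412)])
move_to([c[0]-.0005,c[1],.082],94)
E
```

```text
centre [0.4477 0.0612 0.055 ] sides [72.2 71.7 72.7 72.2] dir01 93.7 dir03 3.7
rod centre [0.4461 0.0613 0.118 ] len 0.0572 dir 94.6
shift [ 28.9   1.6 169.2] turn [array([-0.12,  0.08, -3.96]), array([1.3000e-01, 1.8000e-01, 1.7603e+02])] dist 171.6 q6 0.126
```

```bash
python3 -m inch '[[29,1.6,20,-0.1,0,-4],[29,1.6,60,-0.1,0,-4],[29,1.6,100,-0.1,0,-4],[29,1.6,140,-0.1,0,-4],[29,1.6,160,-0.1,0,-4],[29,1.6,169.5,-0.1,0,-4],[29,1.6,169.5,-0.1,0,-4]]' 74; python3 -m inch '[[0,0,0,0,0,0],[0,0,0,0,0,0],[0,0,0,0,0,0],[0,0,0,0,0,0]]' 48 30;python3 -m inch '[[0,0,-40,0,0.3,0],[0,0,-90,0,0.4,0],[0,0,-150,0,0.4,0],[0,0,-150,0,0.4,0]]';   python3 - <<'E'
from h import *
im=ctrl.get_image("wrist");save(im,"w38")
move_to([.591,.068,.2335],74.5)
E
```

```text
time: 40.28
eef_pos: [0.4479, 0.061, 0.0821]
orientation: [0.001, -0.035, 0.999, -0.0]
ft_force: [0.5, 0.3, -0.7]
finger_gap: 0.0741
time: 40.78
eef_pos: [0.4488, 0.0611, 0.0832]
orientation: [0.002, -0.035, 0.999, -0.0]
ft_force: [-0.6, -0.7, 5.7]
finger_gap: 0.0574
time: 41.28
eef_pos: [0.4504, 0.0615, 0.2378]
orientation: [0.003, -0.035, 0.999, 0.0]
ft_force: [-0.4, -0.5, -1.8]
finger_gap: 0.0577
shift [-141.8   -3.2    2.1] turn [array([ 0.02,  0.1 , 19.51]), array([-1.4000e-01,  2.0000e-02, -1.6049e+02])] dist 141.9 q6 0.066
```

View pics/w38.png

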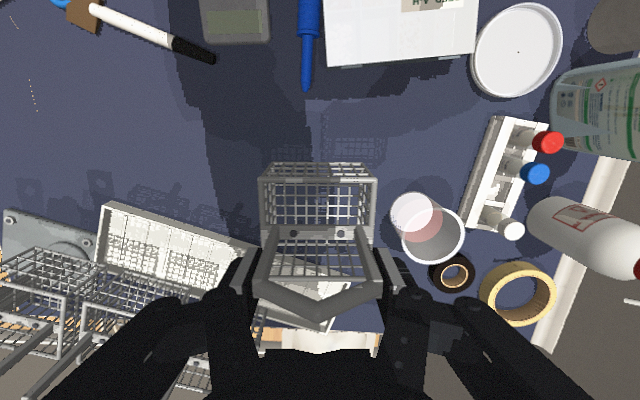

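```bash
python3 -m inch '[[-35,-1,0,0,0.1,5],[-70,-2,0,0,0.1,10],[-105,-3,0,0,0.1,15],[-142,-3,1,0,0.1,19.5],[-142,-3,1,0,0.1,19.5],[-142,-3,1,0,0.1,19.5]]'; python3 - <<'E'
from h import *
im=ctrl.get_image("wrist");save(im,"w39")
move_to([.6375,.0549,.2335],74.5)
E
```

```text
time: 42.08
eef_pos: [0.5901, 0.0682, 0.2332]
orientation: [-0.001, 0.134, 0.991, -0.0]
ft_force: [-0.4, 0.6, -1.4]
finger_gap: 0.0578
shift [-49.4  -0.1   0.2] turn [array([-0.02, -0.11,  0.06]), array([ 1.8000e-01, -4.0000e-02, -1.7994e+02])] dist 49.4 q6 0.384
```

View pics/w39.png

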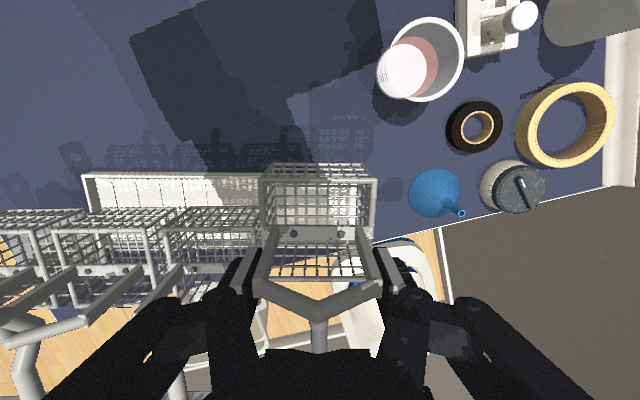

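```bash
python3 -m inch '[[-12,0,0,0,0,0],[-24,0,0,0,0,0],[-36,0,0,0,0,0],[-48.8,0,0,0,0,0],[-48.8,0,0,0,0,0]]'; python3 -m inch '[[0,0,10,0,0,0],[0,0,20,0,0,0],[0,0,28,0,0,0],[0,0,33,0,0,0],[0,0,36,0,0,0],[0,0,36,0,0,0]]'; python3 - <<'E'
from h import *
im=ctrl.get_image("wrist");save(im,"w40")
move_to([.6375,.0549,.1935],74.5)
E
```

```text
time: 42.75
eef_pos: [0.638, 0.0548, 0.2331]
orientation: [-0.001, 0.135, 0.991, -0.0]
ft_force: [1.8, -0.6, -1.4]
finger_gap: 0.0574
time: 43.5
eef_pos: [0.6378, 0.0548, 0.197]
orientation: [-0.001, 0.135, 0.991, -0.0]
ft_force: [0.2, -0.5, -2.3]
finger_gap: 0.0571
shift [ 0.4 -0.   3.8] turn [array([-0.03, -0.12,  0.03]), array([ 1.8000e-01, -5.0000e-02, -1.7997e+02])] dist 3.8 q6 0.356
```

View pics/w40.png

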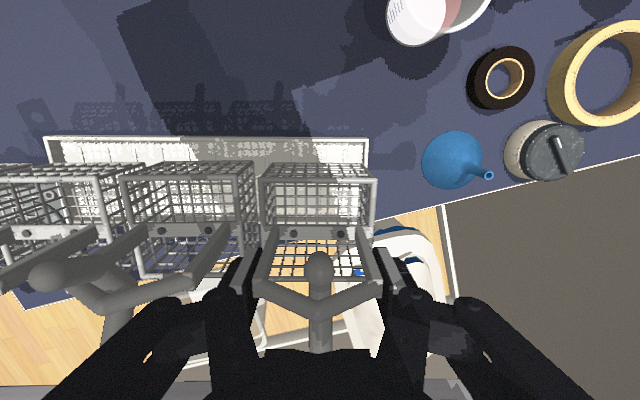

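Hook_4's tip (318,262) is outside the rod too. I'll settle, release, then back off and check everything.

```bash
python3 -m inch '[[0,0,2,0,0,0],[0,0,3.5,0,0,0],[0,0,3.5,0,0,0]]';python3 -m inch '[[0,0,0,0,0,0],[0,0,0,0,0,0],[0,0,0,0,0,0]]' 66; python3 -m inch '[[0,0,-15,0,0,0],[0,0,-40,0,0,0],[0,0,-80,0,0,0],[0,0,-130,0,0,0],[0,0,-150,0,0,0],[60,0,-170,0,0,0],[120,0,-170,0,0,0],[180,0,-170,0,0,0],[240,0,-170,0,0,0],[240,0,-170,0,0,0],[240,0,-170,0,0,0]]'; python3 - <<'E'
from h import *
im=ctrl.get_image("wrist");save(im,"w41")
im=ctrl.get_image("scene");save(im,"s41",(280,100,480,250),4)
im=ctrl.get_image("top");save(im,"t41",(235,110,435,250),4)
print(ctrl.sense()["ft_force"])
E
```

```text
time: 43.92
eef_pos: [0.6382, 0.0552, 0.1943]
orientation: [-0.001, 0.134, 0.991, 0.0]
ft_force: [0.0, 2.3, 2.3]
finger_gap: 0.057
time: 44.3
eef_pos: [0.6381, 0.0551, 0.1941]
orientation: [-0.001, 0.135, 0.991, 0.0]
ft_force: [0.2, -0.4, -1.5]
finger_gap: 0.0664
time: 45.68
eef_pos: [0.4074, 0.1191, 0.3656]
orientation: [0.0, 0.134, 0.991, 0.001]
ft_force: [0.1, 0.9, 0.6]
finger_gap: 0.0661
[ 0.33477479  0.284285   -0.59564623]
```

View pics/w41.png

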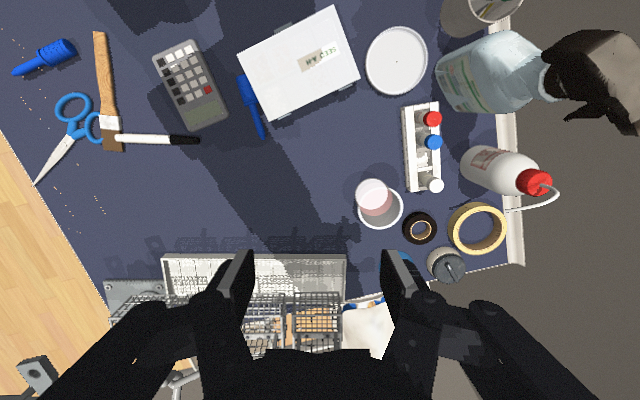

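View pics/s41.png

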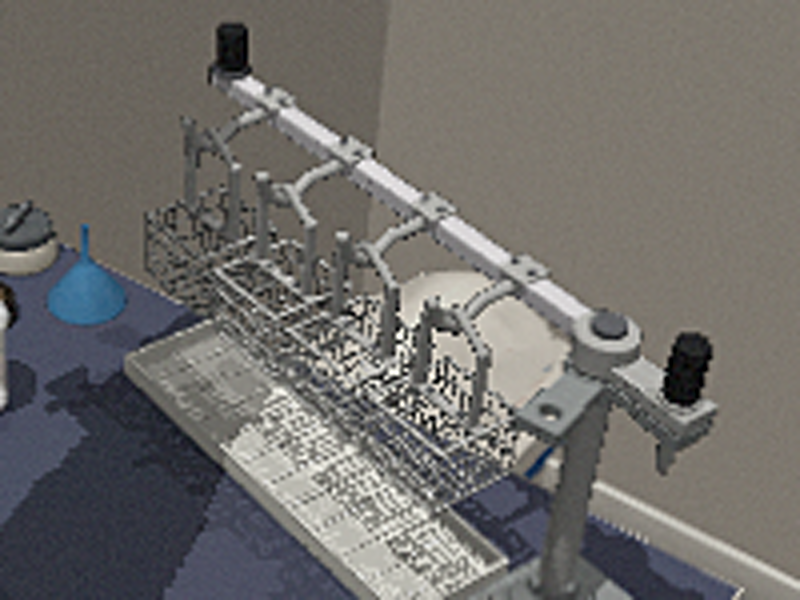

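View pics/t41.png

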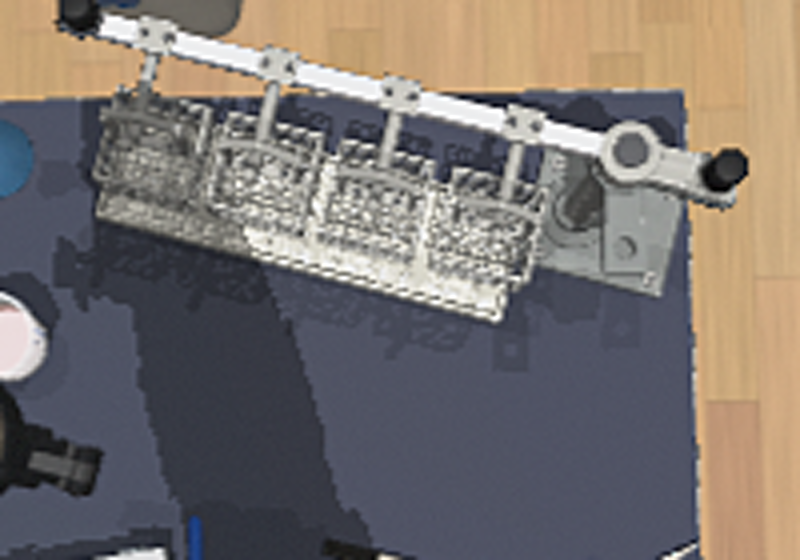

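All four baskets hang level on hooks 1–4. The pin (688,370) is upright with its shaft through both lugs, and the bench is clear. I'll check that everything is still before handing in.

```bash
python3 - <<'E'
from h import *
np.save("a.npy",ctrl.get_image("scene")["frame"])
E
python3 -m inch '[[0,0,0,0,0,0],[0,0,0,0,0,0],[0,0,0,0,0,0],[0,0,0,0,0,0],[0,0,0,0,0,0],[0,0,0,0,0,0],[0,0,0,0,0,0],[0,0,0,0,0,0]]'; python3 - <<'E'
from h import *
im=ctrl.get_image("scene");d=np.abs(im["frame"].astype(int)-np.load("a.npy").astype(int))[100:250,280:480]
print("diff mean/max",d.mean(),d.max(),(d.max(2)>40).sum())
c=lambda P:proj(im,P).round(1)
print("pin top pred",c([.5857,-.3398,.281]),"expected obs",280+690/4,100+340/4)
for q in ("basket_1","beaker_mid"):
  t=ctrl.get_image("top")
  print(q,[(np.round(x["location"],3).tolist(),round(x["conf"],2)) for x in ctrl.spot_in(q,t)])
E
```

```text
time: 46.88
eef_pos: [0.408, 0.1188, 0.3642]
orientation: [-0.001, 0.135, 0.991, 0.0]
ft_force: [-0.4, 0.7, 0.8]
finger_gap: 0.0659
diff mean/max 2.5192444444444444 39 0
pin top pred [[453.5 185.8]] expected obs 452.5 185.0
basket_1 [([0.613, -0.029, 0.16], 0.95), ([0.592, -0.104, 0.163], 0.79), ([0.639, 0.049, 0.153], 0.75)]
beaker_mid [([0.505, 0.193, 0.035], 0.58), ([0.604, -0.14, 0.018], 0.52)]
```

```bash
python3 -c "
from station import ctrl
print(ctrl.hand_in())"
```

```text
the job is handed in; nothing more can be done
None
```

The job is handed in at about 47 s of the 210 s allowed; the hand-in reports no verdict. The swing arm is locked at the index hole with the lock pin, and all four baskets hang one to a hook, released.

**Last checks**
- **Pin:** it stands upright through both lugs. Its top is within about 1 px of where a fully home pin should appear in the scene picture.
- **Baskets:** the last pictures show all four level on hooks 1 to 4. Two pictures 1 s apart differed only by noise, so nothing was swinging.
- **Robot:** it is clear of everything, with under about 1 N at the wrist.
- **Beaker:** it is standing, within about 1 cm of its first reading, which is near the network's error.

**Disagreements**
- **Baskets found by the network:** the final network check from the top camera reported only three of the four baskets; the pictures show all four.
- **Basket moved:** the second basket was about 3 to 4 cm from where I first saw it, probably the knock you mentioned. I measured it again before gripping it.
- **Hook positions:** my predicted positions were about 3 to 4 mm off in the top view but matched the scene view. I shifted the seat positions slightly, and every basket settled.

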